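Torque the fixator clamp to the click

ROBOT

A 6-joint arm with a two-finger parallel gripper is mounted at the origin on a cart in front of the work surface, level with it; the furniture and walls round the work are solid. World frame = base frame: x ahead of the robot, y to its left, z up, the work surface at z = 0. Lengths are in m, angles in rad, forces in N, time in s.
With the tool pointing down it reaches from about 0.35 to 0.775 m from the base axis. Payload 7.3 kg.
Tool frame: the origin (TCP) lies on the centre line of the jaws, within the pads' length; the fingertips stand 17 mm ahead of it and the grasp point (between the pads) lies 2 mm behind it (robot.tip_extent is the distance from the TCP to the fingertips, in m); z points along the fingers, y is the line along which they close (so a half turn about z gives the same grasp; the last joint's range is limited). The gripper opens to 92 mm and grips with 3 to 60 N. Pads are 19 mm wide; open, the fingers measure 130 mm over their backs; the gripper's body (75 mm by 190 mm) begins 47 mm behind the grasp point.
Start: joints at [-1.259, 0.342, 1.524, -0, 1.275, -0.146], TCP at [0.232, -0.471, 0.244] pointing down, gripper open.
Joint ranges: [-2.53, 2.53], [-0.77, 2.02], [0.04, 2.7], [-1, 4.14], [0.28, 2.66], [-3.11, 3.11]. Speed limits (rad/s): [2.57, 2.57, 3.14, 3.14, 3.14, 3.14].

INTERFACE

Orientations are given as [roll, pitch, yaw] about the fixed x, y, z axes, in that order (R = Rz(yaw) Ry(pitch) Rx(roll)).
In Python, from cell import robot gives the robot as it stands.
- The arm moves only by the tool step_arm, never from a script. Its argument "motion" is a list of rows, each a list of 2 entries, a list of its own where there are three numbers: the shift along the tool's x, y, z in units of 60 mm (1.0 is 60 mm), then the turn about the tool's z in rad. In form: [[[x, y, z], spin], ...]. A call has 1 to 10 rows; each row is the pose to reach, as a shift and turn from the pose commanded when the call began, along the tool's axes at that moment; what a row does not reach only later rows make up. A row lasts 1/8 s, in which the tool goes at most 62.5 mm and 10.7 degrees, less where a joint would pass 70% of its speed; a pose out of reach is approached as far as the arm can. A call with a gripper value outside its range is refused whole. "hand" is the closure in counts, from 0 (fully open) to 255 (shut), set as the call begins (left out, the last holds). The fingers move at their own pace and stop on an object; "squeeze" is the grip in N (left out, the last holds). Time passes only in rows, so rows that repeat a pose let the fingers close. It gives the time, the measured TCP pose, the force, the opening and the grip force at its end, in the units of the state.
- robot.observe(): the state, without advancing time (a new reading comes with each control period).
- robot.read_camera(name): name is "scene" or "top" or "wrist"; returns a dict with "pixels" (480x640x3 uint8, red, green, blue), "intrinsics" (3x3 intrinsics, pixels), "xyz" and "rotation" of the camera in the world; the wrist camera has in their place "T_tool_cam" (4x4, takes a point from camera to tool coordinates, whose origin is the TCP and whose axes are the flange's). Camera axes: x right, y up, looking along -z (the intrinsics and any distortion apply to the point x, -y, -z); pixel columns grow to the right and rows downward; lengths in m; the calibration is good to about 2 mm. A picture is of the moment at which its call begins: read the wrist's pose just before it. There is no depth.
- robot.hand_in(): hands the job in; it is judged then, once.
The state is a dict: "time": time; "qpos": joint angles; "qvel": joint speeds; "joint_efforts": joint torques, N m; "tool_pos": TCP position; "tool_rot": TCP orientation; "contact_force": force on the tool from outside, world axes, zero at the start; "torque": the same for the moment, N m; "opening": finger opening in m; "grip_force": force on a finger pad.
Only numpy, scipy, OpenCV 4.12 (cv2) and the standard library are available. Lean on these libraries where they do the work, as an engineer would, in place of code of your own. Each camera call takes 0.05 s, during which the arm holds its last target. There are 200 camera calls.

TASK

The nut on the blue clamp of the external fixator is only finger-tight. Take the click torque wrench from the tray, set its socket fully down over that square nut and turn clockwise (seen from above) until the wrench clicks, that is, its handle gives way; stop right there without forcing the handle on to its stop and without turning the nut back. Then lift the wrench off and lay it back in the tray, socket down as it lay, leaving the other things alone.

Things in the scene. Friction and masses are not known exactly. Their poses are not given: they have to be found in the camera images.
- fixator: external fixator in its assembly cradle, does not move: aluminium base 86 x 225 x 12 mm; black rod 11 mm thick along y, 32 mm up; blue clamp with two 5 mm steel pins level along +x to 123 mm; 100 mm off along -y a grey clamp, already done, its nut facing -x. Only the blue clamp's nut is higher than 52 mm. Origin: on the table under the axis of that nut; z up
- nut_seat (a point): on the upright axis of the blue clamp's nut, at its foot, 50 mm above the table; turns with the nut, x and y square to its sides. Brass nut 18 x 18 mm, 13 mm high (top 2 mm tapers to a 14 mm round), bolt end 3 mm out of it. It turns stiffly (0.2 Nm) and binds fast somewhere 0.3 to 0.9 rad clockwise of where it stands: where exactly is not known beforehand
- clamp_nut (a joint): turn of that nut, rad, growing clockwise seen from above; the start value is arbitrary and does not tell where the nut will bind. It stays where it is left
- torque_wrench: click torque wrench, 170 mm long, about 0.28 kg, lying in the tray socket down. Origin: centre of the socket's mouth, in the underside; x from handle to head, z up. Steel head 29 mm square, 27 mm high. Handle straight back along -x, axis 13 mm above the mouth; black grip 18 mm wide, 16 mm high, x = -55 to -137 mm; then a dark cap 26 mm thick to -155 mm
- socket_mouth (a point): centre of the mouth of the wrench's socket: same point and axes as body torque_wrench. The socket is square, 19.5 mm wide, 16 mm deep, square to the handle: it fits the nut in four headings, with about 5 degrees of play either way. Fully down on the nut, this point lies 0 to 2 mm above point nut_seat (on a washer)
- wrench_grip (a point): middle of the black grip, 100 mm behind the socket's axis (x = -100 mm of the wrench), 13 mm above the mouth; axes as the wrench's
- wrench_cap (a point): cap end of the handle, 150 mm behind the socket's axis, 13 mm above the mouth
- wrench_head (a joint): how far the handle has given way against the head, rad. Preset to about 0.9 Nm about the socket (9 N at the grip): below that it stays at 0, home; then the handle gives way clockwise about the socket's axis and the torque falls as it gives, to about 0.2 Nm at the stop at 0.35. From 0.025 it has clicked; past 0.28 it is forced (over-tightened). Let back, it springs home by itself
- tray: shallow pale plastic tray on which the wrench lies, 219 (x) x 154 (y) mm, floor 3 mm and rim 6 mm above the table; does not move. Origin: centre of its underside
- tape_roll: roll of tape, 62 mm wide, 25 mm high, loose bystander; origin under its centre
- hemostat: steel hemostat, 173 mm long, lying flat, loose bystander; origin under its centre
- forceps: steel forceps, 132 mm long, lying flat, loose bystander; origin under its centre

How it is judged:
On the way, in this order (a step that is already met when the one before it is completed fails the run):
1. the wrench's socket is fully down on the nut (z of socket_mouth in the frame of nut_seat below 0.004 m and horizontal distance between socket_mouth and nut_seat below 0.003 m and angle between torque_wrench's own z axis and vertical below 0.1 rad), for 0.2 s.
2. with the socket down on the nut, the wrench clicks: the handle gives way by 0.025 rad or more (z of socket_mouth in the frame of nut_seat below 0.006 m and horizontal distance between socket_mouth and nut_seat below 0.004 m and angle between torque_wrench's own z axis and vertical below 0.1 rad and value of joint wrench_head above 0.025 rad), for 0.1 s.
At the end, for the whole second after the job is handed in: the wrench lies still and flat in the tray, socket down (tilt under 0.12 rad), the socket's mouth and the cap end both inside the tray's outline (108 x 75 mm either side of its middle), the handle sprung home (x of socket_mouth in the frame of tray between -0.108 and 0.108 m and y of socket_mouth in the frame of tray between -0.075 and 0.075 m and x of wrench_cap in the frame of tray between -0.108 and 0.108 m and y of wrench_cap in the frame of tray between -0.075 and 0.075 m and z of socket_mouth in the frame of tray below 0.01 m and z of wrench_cap in the frame of tray below 0.024 m and angle between torque_wrench's own z axis and vertical below 0.12 rad and linear speed of torque_wrench below 0.02 m/s and value of joint wrench_head below 0.03 rad); the robot touches nothing.
It fails at once if the handle is forced on through the click towards its stop (given way by more than 0.28 rad) (value of joint wrench_head above 0.28 rad).
It fails at once if the nut is turned back (anticlockwise faster than 0.2 rad/s) (velocity of joint clamp_nut below -0.2 rad/s).
It fails at once if a bystander (tape roll, hemostat or forceps) is moved by more than 20 mm (distance of any of tape_roll, hemostat, forceps from where it was at the start of the episode above 0.02 m).
It also fails if it takes over 72 s, if anything falls off the work surface, if the arm or the gripper's body presses on something with over 40 N, if the wrist force passes 120 N, or if a joint passes its speed limit or range.

## Working session

There is one attempt and no reset: what is moved stays moved. The work goes in short steps, Python scripts to look and compute and a tool call to move; the robot and the scene stay as the last step left them, time stands still between calls to the robot, and variables do not carry over. Pictures are saved under pics/ and viewed, at most 10 in all, crops included, and the job is handed in when it is done.

Besides the shell and the picture viewer there is one more tool, called after "Emit:" by a JSON object that holds its "op" and its "data", one argument or row to a line. step_arm: Moves the arm, as the interface text tells. Its arguments: {"type":"object","properties":{"motion":{"type":"array"},"hand":{"type":"number"},"squeeze":{"type":"number"}},"required":["motion"]}

```bash
mkdir -p pics
cat > h.py <<'E'
import numpy as np, cv2
from cell import robot
from scipy.spatial.transform import Rotation as R
def cam(name):
    s=robot.observe(); c=robot.read_camera(name)
    if 'T_tool_cam' in c:
        T=np.eye(4); T[:3,3]=s['tool_pos']; T[:3,:3]=R.from_euler('xyz',s['tool_rot']).as_matrix()
        T=T@np.array(c['T_tool_cam']); c['xyz']=T[:3,3]; c['rotation']=T[:3,:3]
    c['rotation']=np.array(c['rotation']); c['xyz']=np.array(c['xyz'])
    return c
def ray(c,u,v,z):
    d=np.linalg.inv(np.array(c['intrinsics']))@[u,v,1]; d=c['rotation']@[d[0],-d[1],-d[2]]
    return c['xyz']+d*(z-c['xyz'][2])/d[2]
def proj(c,p):
    q=c['rotation'].T@(np.array(p)-c['xyz']); k=np.array(c['intrinsics'])@[q[0],-q[1],-q[2]]
    return k[:2]/k[2]
def save(c,n): cv2.imwrite('pics/'+n+'.png',c['pixels'][:,:,::-1])
E
python3 - <<'E'
from h import *
for n in ['top','scene']:
    c=cam(n); save(c,n+'0'); print(n,{k:(np.round(v,4).tolist() if k!='pixels' else 0) for k,v in c.items() if k!='name'})
print(robot.observe())
E
```

```text
top {'pixels': 0, 'intrinsics': [[523.9114, 0.0, 311.6732], [0.0, 523.9114, 241.3658], [0.0, 0.0, 1.0]], 'xyz': [0.3813, -0.0628, 1.2061], 'rotation': [0.1866, -0.0121, -1.5636]}
scene {'pixels': 0, 'intrinsics': [[483.2497, 0.0, 308.5462], [0.0, 483.2497, 239.9972], [0.0, 0.0, 1.0]], 'xyz': [-0.3837, 0.535, 0.6263], 'rotation': [1.0956, -0.0233, -2.0962]}
{'time': 0.1, 'qpos': array([-1.25898337e+00,  3.42647469e-01,  1.52490527e+00, -1.64118002e-05,
        1.27542948e+00, -1.46003441e-01]), 'qvel': array([-0.00016209, -0.00017518, -0.00177965,  0.00179652, -0.00151841,
       -0.0014687 ]), 'joint_efforts': array([ 1.80075902e-03, -4.32004917e+01, -2.44693905e+01,  7.19676842e-02,
        5.25003928e-02, -4.37279346e-05]), 'tool_pos': array([ 0.23195284, -0.470599  ,  0.24312301]), 'tool_rot': array([-3.14021560e+00, -1.86632715e-04,  4.57821054e-01]), 'contact_force': array([ 0.30231336,  0.436264  , -0.27563348]), 'torque': array([-0.02626166,  0.02763114,  0.02679868]), 'grip_force': 0.0, 'opening': 0.09189688743020642}
```

View pics/top0.png

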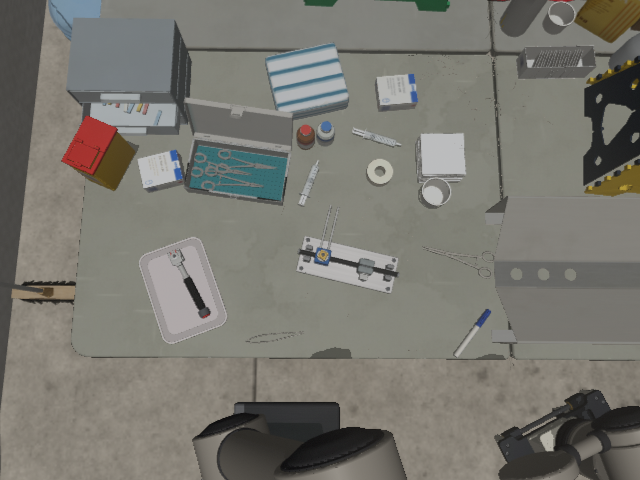

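View pics/scene0.png

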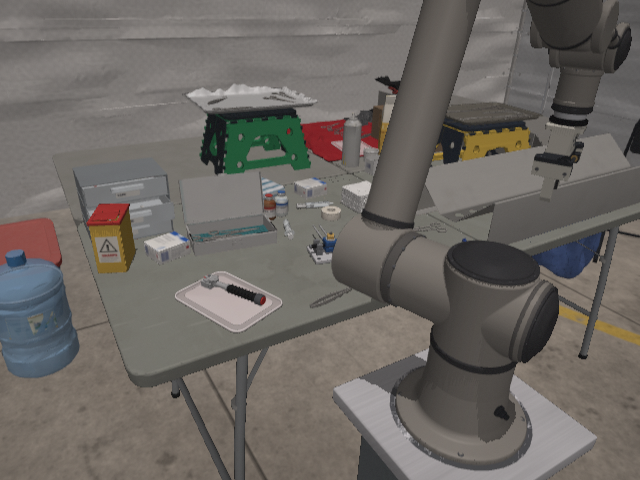

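The top view shows the tray at about (183,290), with the wrench in it: head (176,256), cap (204,314). The blue clamp nut is at (322,256), the tape at (379,171), the hemostat at (460,262) and the forceps at (273,338). The scene view shows the same layout.

```bash
python3 - <<'E'
s=open('h.py').read()
s=s.replace("    c['rotation']=np.array(c['rotation']); ","    c['rotation']=np.array(c['rotation'])\n    if c['rotation'].ndim==1: c['rotation']=R.from_euler('xyz',c['rotation']).as_matrix()\n    ")
open('h.py','w').write(s)
E
python3 - <<'E'
from h import *
c=cam('top')
for n,u,v,z in [('head',176,256,.03),('cap',204,314,.018),('nut',322,256,.063),('tray',183,290,.004),('tape',379,171,.02),('rodend',397,272,.032),('pin',336,207,.035),('pin0',330,240,.035)]: print(n,ray(c,u,v,z).round(3))
p=c['pixels'][235:325,150:220].astype(int); m=(p.max(2)<60)
v,u=np.nonzero(m); P=np.array([ray(c,a+150,b+235,.016)[:2] for a,b in zip(u,v)])
print(len(P)); mu=P.mean(0); w,V=np.linalg.eigh(np.cov(P.T)); print('grip',mu,V[:,1],np.arctan2(*V[::-1,1]),np.ptp((P-mu)@V[:,1]))
im=c['pixels'][220:300,280:410]; cv2.imwrite('pics/crop.png',cv2.resize(im,None,fx=5,fy=5,interpolation=2)[:,:,::-1])
E
```

```text
head [0.567 0.232 0.03 ]
cap [0.438 0.165 0.018]
nut [ 0.564 -0.098  0.063]
tray [0.492 0.218 0.004]
tape [ 0.776 -0.234  0.02 ]
rodend [ 0.534 -0.269  0.032]
pin [ 0.684 -0.131  0.035]
pin0 [ 0.606 -0.117  0.035]
262
grip [0.48347975 0.1883096 ] [-0.85971911 -0.51076713] -2.605515797354962 0.09622061445012252
```

View pics/crop.png

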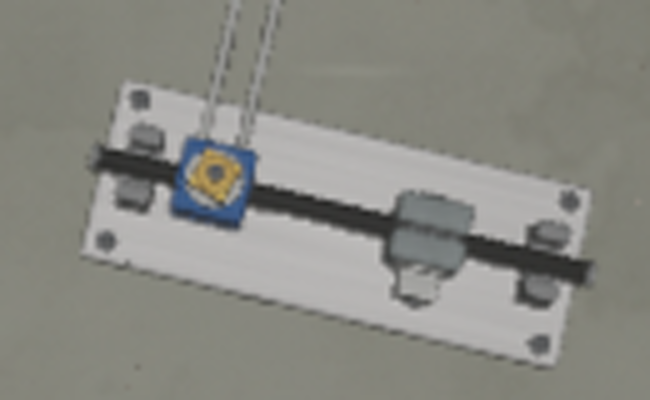

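The crop shows the brass nut turned within the blue clamp, at about (323,254.6) in the full image. Next is a wrist view from above it.

```bash
cat >> h.py <<'E'
def go(p,yaw):
    s=robot.observe(); ps=s['tool_rot'][2]; M=R.from_euler('xyz',[np.pi,0,ps]).as_matrix()
    print('row',(M.T@(np.array(p)-s['tool_pos'])/.06).round(3), 'spin',round((ps-yaw+np.pi)%(2*np.pi)-np.pi,3),'now',s['tool_pos'].round(4),s['tool_rot'].round(3),'t',s['time'])
E
python3 - <<'E'
from h import *
c=robot.read_camera('wrist'); print(np.round(c['T_tool_cam'],3),np.round(c['intrinsics'],1))
go([.50,-.10,.22],0.458); go([.50,-.10,.22],0.)
E
```

```text
[[-0.001  0.952  0.306  0.082]
 [ 1.     0.001  0.     0.   ]
 [-0.     0.306 -0.952 -0.141]
 [ 0.     0.     0.     1.   ]] [[381.8   0.  322.9]
 [  0.  381.8 240.8]
 [  0.    0.    1. ]]
row [ 6.738 -3.568  0.389] spin -0.0 now [ 0.232  -0.4707  0.2433] [-3.141 -0.     0.458] t 0.2
row [ 6.738 -3.568  0.389] spin 0.458 now [ 0.232  -0.4707  0.2433] [-3.141 -0.     0.458] t 0.2
```

Run:
```python
from h import *
go([.552,-.1,.14],0.)
```

```text
row [ 7.515 -3.185  1.722] spin 0.458 now [ 0.232  -0.4707  0.2433] [-3.141 -0.     0.458] t 0.2
```

Emit:
{"op": "step_arm", "data": {
  "motion": [
    [[7.5,-3.2,1.0],0.46],
    [[7.5,-3.2,1.0],0.46],
    [[7.5,-3.2,1.0],0.46],
    [[7.5,-3.2,1.0],0.46],
    [[7.5,-3.2,1.0],0.46],
    [[7.5,-3.2,1.0],0.46],
    [[7.5,-3.2,1.0],0.46],
    [[7.5,-3.2,1.72],0.46],
    [[7.5,-3.2,1.72],0.46],
    [[7.5,-3.2,1.72],0.46]
  ],
  "hand": 90
}}

```text
time: 1.45
tool_pos: [0.5505, -0.0994, 0.1396]
tool_rot: [-3.141, 0.002, -0.001]
contact_force: [0.0, -0.2, 0.1]
opening: 0.0597
grip_force: 0.0
```

Run:
```python
from h import *
s=robot.observe(); print(s['tool_pos'],s['tool_rot'],s['opening'],s['time'])
c=cam('wrist'); np.savez('w1.npz',**{k:c[k] for k in ('pixels','intrinsics','xyz','rotation')})
print(proj(c,[.564,-.098,.063])); save(c,'w1')
```

```text
[ 0.55046208 -0.09939874  0.13957474] [-3.14122830e+00  2.40029197e-03 -6.46725579e-04] 0.05967261324217783 1.45
[319.53111762 238.67212786]
```

View pics/w1.png

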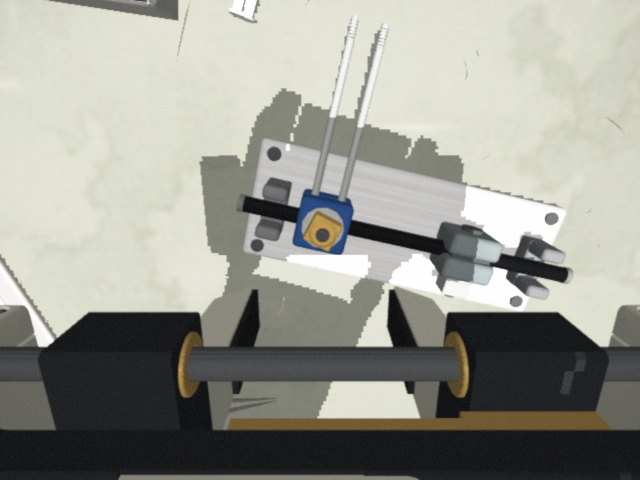

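The nut is at about (322,233), turned relative to the clamp, with its near side face showing.

Run:
```python
from h import *
c=dict(np.load('w1.npz')); p=c['pixels'][195:270,280:370]
h=cv2.cvtColor(p,cv2.COLOR_RGB2HSV); m=((h[:,:,0]>8)&(h[:,:,0]<32)&(h[:,:,1]>90)&(h[:,:,2]>90)).astype(np.uint8)
n,l,st,ce=cv2.connectedComponentsWithStats(m); print(st,ce.round(1))
cs,_=cv2.findContours(m,cv2.RETR_EXTERNAL,1); k=max(cs,key=cv2.contourArea); r=cv2.minAreaRect(k); print(r)
b=cv2.resize(p,None,fx=8,fy=8,interpolation=cv2.INTER_CUBIC)
cv2.imwrite('pics/w1c.png',b[:,:,::-1])
```

```text
[[   0    0   90   75 5964]
 [  24   17   38   39  786]] [[44.8 37.2]
 [42.4 35.2]]
((42.40675354003906, 36.00946044921875), (30.256738662719727, 31.140527725219727), 27.89727020263672)
```

View pics/w1c.png

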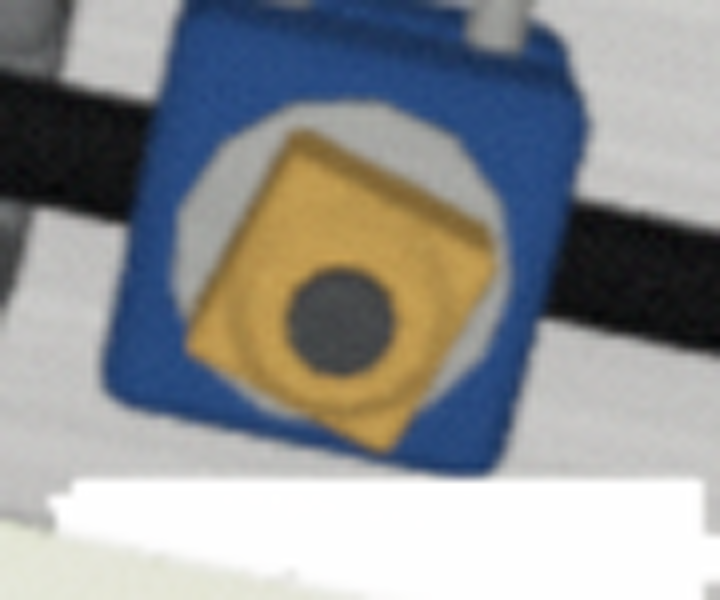

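The crop shows the nut's shoulder corners at (188,345), (387,448) and (492,262), and the bolt end at (342,321).

Run:
```python
from h import *
c=dict(np.load('w1.npz')); f=lambda x,y,z: ray(c,280+x/8-.5,195+y/8-.5,z)
a,b,d=f(188,345,.061),f(387,448,.061),f(492,262,.061)
for p,q in((a,b),(b,d)):
    e=(q-p)[:2]; print(np.linalg.norm(e),np.degrees(np.arctan2(e[1],e[0])))
print('nut',(a+d)/2,f(342,321,.066))
```

```text
0.017117627754420685 -118.76192107839958
0.01664324019078935 -27.932108171444714
nut [ 0.56727169 -0.09942624  0.061     ] [ 0.56744451 -0.09963618  0.066     ]
```

Run:
```python
from h import *
go([.498,.191,.14],.536); print(robot.observe()['qpos'].round(3))
```

```text
row [-0.885 -4.855  0.01 ] spin -0.538 now [ 0.5505 -0.1004  0.1406] [ 3.141e+00  1.000e-03 -2.000e-03] t 1.5
[-3.170e-01  5.050e-01  1.571e+00 -1.000e-03  1.067e+00  1.256e+00]
```

Emit:
{"op": "step_arm", "data": {
  "motion": [
    [[-0.88,-4.85,0],-0.54],
    [[-0.88,-4.85,0],-0.54],
    [[-0.88,-4.85,0],-0.54],
    [[-0.88,-4.85,0],-0.54],
    [[-0.88,-4.85,0],-0.54],
    [[-0.88,-4.85,0],-0.54],
    [[-0.88,-4.85,0],-0.54]
  ]
}}

```text
time: 2.38
tool_pos: [0.4994, 0.1897, 0.1415]
tool_rot: [3.14, -0.001, 0.537]
contact_force: [-0.2, 0.0, 0.7]
opening: 0.0597
grip_force: 0.0
```

Run:
```python
from h import *
s=robot.observe(); print(s['tool_pos'],s['tool_rot'],s['qpos'].round(2),s['time'])
c=cam('wrist'); np.savez('w2.npz',**{k:c[k] for k in ('pixels','intrinsics','xyz','rotation')})
save(c,'w2')
```

```text
[0.49935256 0.18972878 0.14152991] [ 3.14043024e+00 -1.32579323e-03  5.36544236e-01] [ 0.22  0.46  1.64 -0.    1.03  1.25] 2.375
```

View pics/w2.png

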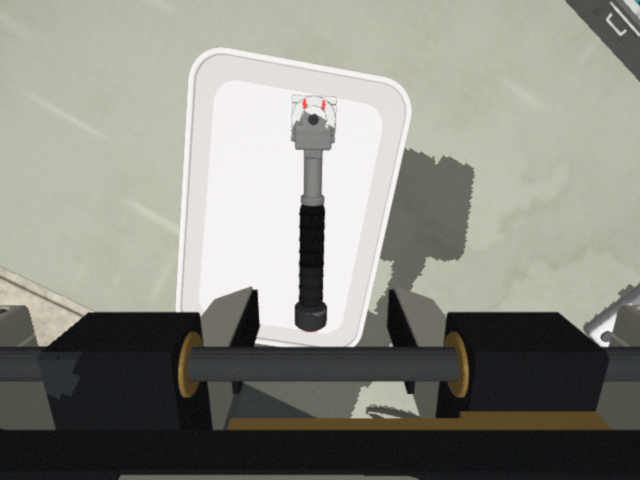

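The wrist view shows the wrench running almost straight down the image: head spindle (313,119), grip (312,205–300), cap (311,318).

Run:
```python
from h import *
c=dict(np.load('w2.npz')); p=c['pixels'].astype(int); m=np.zeros((480,640),bool); m[208:296,290:335]=p[208:296,290:335].max(2)<70
mid=[(np.nonzero(m[v])[0].mean(),v) for v in range(210,295)]
P=np.array([ray(c,u,v,.018)[:2] for u,v in mid]); k=np.polyfit(P[:,0],P[:,1],1); yaw=np.arctan(k[0]); print('yaw',yaw)
top=ray(c,312,205,.022); bot=ray(c,312,303,.024); print('grip front/back',top,bot,np.linalg.norm(top-bot))
d=np.array([np.cos(yaw),np.sin(yaw)]); n=np.array([-d[1],d[0]])
h=ray(c,313.5,119,.030)[:2]; g=P.mean(0); print('head',h,'offset of head from handle line',(h-g)@n)
f=top[:2]+.055*d; o=g+d*((f-g)@d); print('origin by grip front',o, 'by head', g+d*((h-g)@d))
g75=g+d*((f-g)@d-.078); print(g75); go([*g75,.0235],yaw)
# tray corners/outline at rim
go([*g75,.08],yaw)
```

```text
yaw 0.5128677449682938
grip front/back [0.51677501 0.2087011  0.022     ] [0.4524074  0.17116509 0.024     ] 0.07453953050270963
head [0.5666408  0.23639839] offset of head from handle line -0.0005291452708275867
origin by grip front [0.56460314 0.2358582 ] by head [0.56638116 0.23685946]
[0.49663855 0.19758532]
row [ 0.03  -0.141  1.963] spin 0.023 now [0.4994 0.1894 0.1413] [ 3.141e+00 -1.000e-03  5.360e-01] t 2.425
row [ 0.03  -0.141  1.021] spin 0.023 now [0.4994 0.1894 0.1413] [ 3.141e+00 -1.000e-03  5.360e-01] t 2.425
```

Emit:
{"op": "step_arm", "data": {
  "motion": [
    [[0.03,-0.14,1.0],0.023],
    [[0.03,-0.14,1.5],0.023],
    [[0.03,-0.14,1.95],0.023],
    [[0.03,-0.14,1.95],0.023],
    [[0.03,-0.14,1.95],0.023]
  ]
}}

```text
time: 3.05
tool_pos: [0.4966, 0.1981, 0.0239]
tool_rot: [3.141, -0.0, 0.513]
contact_force: [-0.6, 1.3, 0.1]
opening: 0.0594
grip_force: 0.0
```

Emit:
{"op": "step_arm", "data": {
  "motion": [
    [[0,0,0],0],
    [[0,0,0],0],
    [[0,0,0],0],
    [[0,0,0],0],
    [[0,0,0],0],
    [[0,0,0],0]
  ],
  "hand": 255,
  "squeeze": 55
}}

```text
time: 3.8
tool_pos: [0.4961, 0.1994, 0.0236]
tool_rot: [3.141, -0.0, 0.515]
contact_force: [-0.1, -1.4, 0.2]
opening: 0.0175
grip_force: 55.0
```

Emit:
{"op": "step_arm", "data": {
  "motion": [
    [[0,0,-0.5],0],
    [[0,0,-1.0],0],
    [[0,0,-1.5],0],
    [[0,0,-2.0],0],
    [[0,0,-2.0],0],
    [[0,0,-2.0],0]
  ]
}}

```text
time: 4.55
tool_pos: [0.495, 0.1992, 0.142]
tool_rot: [-3.141, 0.002, 0.515]
contact_force: [0.2, 0.3, -2.4]
opening: 0.0173
grip_force: 55.0
```

Run:
```python
from h import *
s=robot.observe(); print(s['tool_pos'],s['tool_rot'],s['qpos'].round(2),s['time'],s['contact_force'],s['torque'])
c=cam('wrist'); np.savez('w3.npz',**{k:c[k] for k in ('pixels','intrinsics','xyz','rotation')})
save(c,'w3')
```

```text
[0.49501733 0.19923369 0.14202445] [-3.14098207e+00  2.39816268e-03  5.14914665e-01] [ 0.24  0.46  1.64 -0.    1.04  1.29] 4.55 [ 0.15121877  0.26194953 -2.42075421] [0.00206955 0.04150847 0.06960357]
```

View pics/w3.png

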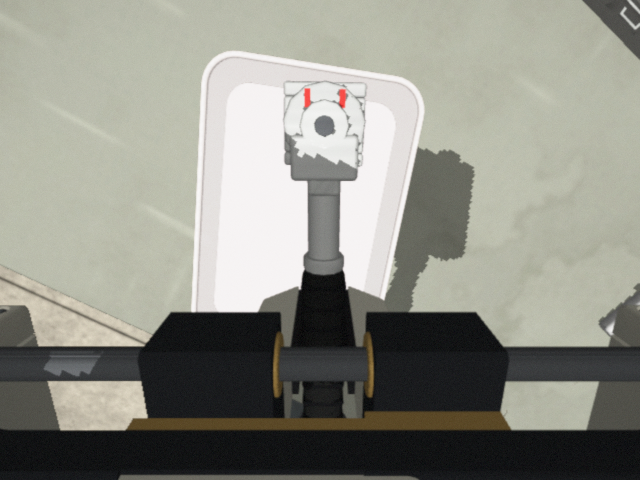

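The wrench is held with its spindle centre at (324,125), and the handle lies straight between the pads.

Run:
```python
from h import *
c=dict(np.load('w3.npz')); t=np.array([.49501733,.19923369,.14202]); y=.515; d=np.array([np.cos(y),np.sin(y),0]);n=np.array([-d[1],d[0],0])
for L in (.075,.078,.081):
  for dz in (0,-.005,-.01): print(L,dz,proj(c,t+d*L+[0,0,-.0236+.003+.027+dz]).round(1))
for s in(-1,1): print('sq front', proj(c,t+d*(.078+.0145)+n*s*.0145+[0,0,.0064]).round(1),proj(c,t+d*(.078+.0145)+n*s*.0145+[0,0,-.0206]).round(1))
```

```text
0.075 0 [322.6 139.9]
0.075 -0.005 [322.6 139.1]
0.075 -0.01 [322.6 138.4]
0.078 0 [322.6 130.8]
0.078 -0.005 [322.6 130.3]
0.078 -0.01 [322.6 129.8]
0.081 0 [322.5 121.5]
0.081 -0.005 [322.6 121.3]
0.081 -0.01 [322.6 121.2]
sq front [366.9  84.6] [359.4  90.1]
sq front [278.1  84.7] [285.8  90.2]
```

```bash
cat >> h.py <<'E'
L,OY=.0797,.0004; NUT=np.array([.567,-.0995])
def tcp_for(yaw,m=NUT): return m-L*np.array([np.cos(yaw),np.sin(yaw)])-OY*np.array([np.sin(yaw),-np.cos(yaw)])
E
python3 - <<'E'
from h import *
print(tcp_for(-.494)); go([*tcp_for(-.494),.12],-.494)
E
```

```text
[ 0.49701833 -0.06135795]
row [-2.107  3.797  0.362] spin 1.009 now [0.4949 0.1992 0.1417] [-3.141e+00  3.000e-03  5.150e-01] t 4.6
```

Emit:
{"op": "step_arm", "data": {
  "motion": [
    [[-0.3,0.6,0],0.17],
    [[-0.7,1.3,0],0.34],
    [[-1.05,1.9,0],0.5],
    [[-1.4,2.5,0],0.67],
    [[-1.75,3.15,0],0.84],
    [[-2.1,3.8,0.0],1.01],
    [[-2.1,3.8,0.36],1.01],
    [[-2.1,3.8,0.36],1.01],
    [[-2.1,3.8,0.36],1.01]
  ]
}}

```text
time: 5.72
tool_pos: [0.4984, -0.0606, 0.1216]
tool_rot: [3.141, 0.001, -0.494]
contact_force: [-0.5, -0.2, -2.0]
opening: 0.0174
grip_force: 55.0
```

Run:
```python
from h import *
go([*tcp_for(-.494),.095],-.494)
c=cam('wrist'); s=cam('scene')
t=robot.observe()['tool_pos']; print(proj(s,t))
a=c['pixels'][40:480,120:520]; u,v=proj(s,[.53,-.08,.1]).astype(int); b=cv2.resize(s['pixels'][v-45:v+45,u-40:u+40],(391,440),interpolation=cv2.INTER_CUBIC)
print(u,v); cv2.imwrite('pics/w4.png',np.hstack([a,b])[:,:,::-1])
```

```text
row [-0.014  0.022  0.443] spin -0.0 now [ 0.4984 -0.0606  0.1216] [ 3.141e+00  1.000e-03 -4.940e-01] t 5.725
[333.53987967 225.0682656 ]
332 226
```

View pics/w4.png

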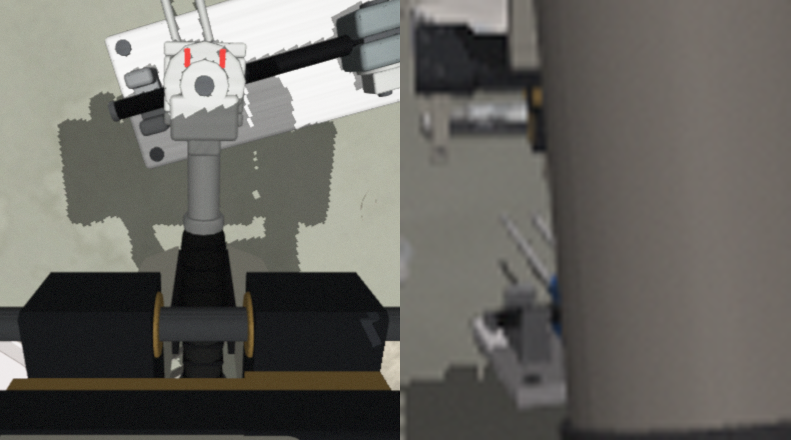

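The spindle is still at (324,125), so the wrench hasn't slipped; the scene view is blocked by the arm. Lowering onto the nut.

Emit:
{"op": "step_arm", "data": {
  "motion": [
    [[-0.02,0.02,0.3],0],
    [[-0.02,0.02,0.5],0],
    [[-0.02,0.02,0.6],0],
    [[-0.02,0.02,0.65],0],
    [[-0.02,0.02,0.7],0],
    [[-0.02,0.02,0.7],0]
  ]
}}

```text
time: 6.58
tool_pos: [0.4972, -0.0616, 0.0804]
tool_rot: [-3.141, -0.001, -0.495]
contact_force: [-2.8, -0.1, 1.5]
opening: 0.0175
grip_force: 55.0
```

Emit:
{"op": "step_arm", "data": {
  "motion": [
    [[0,0,0.05],0],
    [[0,0,0.08],0],
    [[0,0,0.11],0],
    [[0,0,0.14],0],
    [[0,0,0.14],0]
  ]
}}

```text
time: 7.2
tool_pos: [0.4965, -0.0614, 0.0719]
tool_rot: [3.141, 0.0, -0.495]
contact_force: [-4.8, 2.0, 5.8]
opening: 0.0174
grip_force: 55.0
```

Emit:
{"op": "step_arm", "data": {
  "motion": [
    [[-0.015,0,0.02],0],
    [[-0.02,0,0.05],0],
    [[-0.02,0,0.05],0],
    [[-0.02,0,0.05],0]
  ]
}}

```text
time: 7.7
tool_pos: [0.4962, -0.0612, 0.0692]
tool_rot: [-3.141, -0.001, -0.495]
contact_force: [-2.1, 1.7, 5.0]
opening: 0.0178
grip_force: 55.0
```

Run:
```python
from h import *
c=cam('wrist'); save(c,'w5'); np.savez('w5.npz',**{k:c[k] for k in ('pixels','intrinsics','xyz','rotation')})
o=np.load('w3.npz')['pixels']; print(robot.observe()['tool_pos'],robot.observe()['contact_force'])
f=lambda p: cv2.resize(p[60:300,260:390],None,fx=2.4,fy=2.4)
cv2.imwrite('pics/cmp.png',np.hstack([f(o),f(c['pixels'])])[:,:,::-1])
```

```text
[ 0.49626829 -0.0611705   0.06917214] [-2.59042355 -0.0104658   5.59326211]
```

View pics/cmp.png

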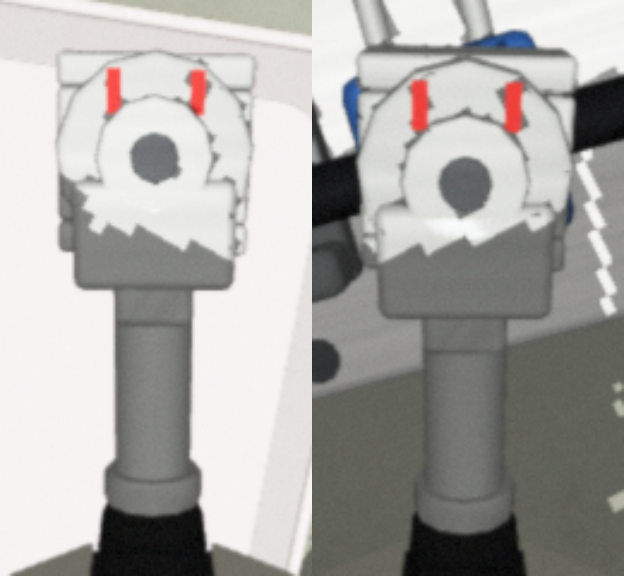

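The head looks about 14% larger than in the carry view. Either it was drooping then or it is tilted up now, so I'll fit the tilt from these points.

Run:
```python
from h import *
from scipy.optimize import least_squares
obs={'w3':(81.7,194/2.4,125.,271.7),'w5':(79.6,220/2.4,136.2,274.6)}
tcp={'w3':([.49501733,.19923369,.14202],.515),'w5':([.49627,-.06117,.06917],-.495)}
for k in obs:
    c=dict(np.load(k+'.npz')); t,y=tcp[k]; t=np.array(t); d=np.array([np.cos(y),np.sin(y),0]); n=np.array([-d[1],d[0],0]); z=np.array([0,0,1.])
    for zp in (.025,.027):
        def res(q):
            X,Z,a=q; f=lambda x,w,h: proj(c,t+d*(X+x*np.cos(a)-h*np.sin(a))+n*w+z*(Z+x*np.sin(a)+h*np.cos(a)))
            A=f(.0145,.0145,zp);B=f(.0145,-.0145,zp)
            return [A[1]-obs[k][0],abs(B[0]-A[0])-obs[k][1],f(0,0,.027)[1]-obs[k][2],f(-.055,0,.022)[1]-obs[k][3]]
        r=least_squares(res,[.078,-.02,0],x_scale=[.01,.01,.1]); print(k,zp,'X %.4f Z %.4f tilt %.3f'%tuple(r.x),r.fun.round(1),'mouth z',t[2]+r.x[1],'xy',(t+d*r.x[0])[:2])
```

```text
w3 0.025 X 0.0758 Z -0.0279 tilt -0.155 [ 1.   0.8 -0.8 -0.2] mouth z 0.1140881412953895 xy [0.56101927 0.23658693]
w3 0.027 X 0.0747 Z -0.0296 tilt -0.196 [ 0.8  0.6 -0.7 -0.1] mouth z 0.11238290719813479 xy [0.56000107 0.23601069]
w5 0.025 X 0.0814 Z -0.0130 tilt 0.116 [ 3.7  1.9 -3.8  0. ] mouth z 0.0562128248143061 xy [ 0.56792502 -0.09985138]
w5 0.027 X 0.0808 Z -0.0148 tilt 0.087 [ 4.   1.8 -4.4  0.3] mouth z 0.05437479652402033 xy [ 0.56734984 -0.09954088]
```

The fit says the head drooped by about 0.16 rad while carried and is now tilted up by about 0.1 rad, with the socket maybe not fully down. I'll loosen the grip and wiggle at the level height so it settles.

Emit:
{"op": "step_arm", "data": {
  "motion": [
    [[0,0,0],0],
    [[0,0,-0.04],0],
    [[0,-0.04,-0.04],0.03],
    [[0,-0.04,-0.04],0.03],
    [[0,0.04,-0.04],-0.03],
    [[0,0.04,-0.04],-0.03],
    [[0,0,-0.04],0],
    [[0,0,-0.04],0]
  ],
  "squeeze": 4
}}

```text
time: 8.75
tool_pos: [0.496, -0.0608, 0.0709]
tool_rot: [3.142, -0.0, -0.496]
contact_force: [-1.5, -0.9, -2.6]
opening: 0.0179
grip_force: 4.0
```

Run:
```python
from h import *
c=cam('wrist'); save(c,'w6'); np.savez('w6.npz',**{k:c[k] for k in ('pixels','intrinsics','xyz','rotation')})
s=robot.observe(); print(s['tool_pos'],s['contact_force'],s['tool_rot'],s['time'])
o=np.load('w5.npz')['pixels']
f=lambda p: cv2.resize(p[60:300,260:390],None,fx=2.4,fy=2.4)
cv2.imwrite('pics/cmp2.png',np.hstack([f(o),f(c['pixels'])])[:,:,::-1])
```

```text
[ 0.49593362 -0.06082209  0.07086936] [-0.34031832 -0.97967198 -1.68297581] [ 3.14150645e+00 -8.03434673e-05 -4.95497674e-01] 8.8
```

View pics/cmp2.png

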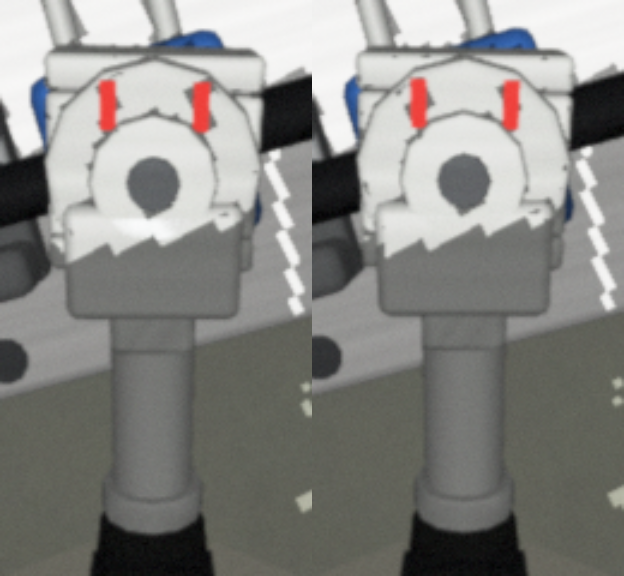

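The head width of 216/2.4 = 90 px matches a level, fully seated wrench. Re-gripping and turning clockwise along an arc about the nut.

Emit:
{"op": "step_arm", "data": {
  "motion": [
    [[0,0,0],0],
    [[0,0,0],0],
    [[0,0,0.01],0],
    [[0,0,0.015],0],
    [[0,0,0.015],0],
    [[0,0,0.015],0]
  ],
  "squeeze": 35
}}

```text
time: 9.55
tool_pos: [0.4959, -0.061, 0.0701]
tool_rot: [3.142, -0.0, -0.495]
contact_force: [-0.8, -0.2, 0.9]
opening: 0.0174
grip_force: 35.0
```

Emit:
{"op": "step_arm", "data": {
  "motion": [
    [[0.001,-0.039,0],0.03],
    [[0.002,-0.077,0],0.06],
    [[0.005,-0.116,0],0.09],
    [[0.009,-0.154,0],0.12],
    [[0.014,-0.193,0],0.15],
    [[0.021,-0.231,0],0.18],
    [[0.021,-0.231,0],0.18]
  ]
}}

```text
time: 10.42
tool_pos: [0.5036, -0.0493, 0.07]
tool_rot: [3.141, -0.0, -0.675]
contact_force: [-1.8, 0.1, 1.3]
opening: 0.0173
grip_force: 35.0
```

```bash
cat >> h.py <<'E'
def rep():
    s=robot.observe(); y=s['tool_rot'][2]; x_=np.array([np.cos(y),np.sin(y),0]); y_=np.array([np.sin(y),-np.cos(y),0]); f=s['contact_force']
    m=s['tool_pos']+x_*.0775
    print('t',s['time'],'yaw',round(y,3),'fx,fy,fz(tool)',(f@x_).round(1),(f@y_).round(1),-f[2].round(1),'tau',s['torque'].round(3),'socket',m.round(4),s['tool_pos'].round(4))
E
python3 -c "
from h import *
rep()"
```

```text
t 10.425 yaw -0.675 fx,fy,fz(tool) -1.5 1.1 -1.3 tau [-0.016  0.098 -0.013] socket [ 0.5641 -0.0977  0.07  ] [ 0.5036 -0.0493  0.07  ]
```

Emit:
{"op": "step_arm", "data": {
  "motion": [
    [[0.001,-0.039,0],0.03],
    [[0.002,-0.077,0],0.06],
    [[0.005,-0.116,0],0.09],
    [[0.009,-0.154,0],0.12],
    [[0.014,-0.193,0],0.15]
  ]
}}

```text
time: 11.05
tool_pos: [0.5115, -0.0407, 0.07]
tool_rot: [3.141, 0.0, -0.827]
contact_force: [-1.7, -0.2, 2.5]
opening: 0.0175
grip_force: 35.0
```

```bash
python3 -c "
from h import *
rep()"
```

```text
t 11.05 yaw -0.827 fx,fy,fz(tool) -1.0 1.4 -2.5 tau [ 0.018  0.167 -0.034] socket [ 0.5639 -0.0978  0.07  ] [ 0.5115 -0.0407  0.07  ]
```

Total turn so far is 0.33 rad; smaller increments from here.

Emit:
{"op": "step_arm", "data": {
  "motion": [
    [[0.001,-0.026,0],0.02],
    [[0.001,-0.052,0],0.04],
    [[0.002,-0.077,0],0.06],
    [[0.002,-0.077,0],0.06]
  ]
}}

```text
time: 11.55
tool_pos: [0.5149, -0.0377, 0.07]
tool_rot: [3.141, 0.0, -0.885]
contact_force: [-2.5, 1.1, 3.4]
opening: 0.0175
grip_force: 35.0
```

Emit:
{"op": "step_arm", "data": {
  "motion": [
    [[0.001,-0.026,0],0.02],
    [[0.001,-0.052,0],0.04],
    [[0.002,-0.077,0],0.06],
    [[0.002,-0.077,0],0.06]
  ]
}}

```text
time: 12.05
tool_pos: [0.5186, -0.0349, 0.07]
tool_rot: [3.141, 0.0, -0.945]
contact_force: [-2.4, 1.0, 2.2]
opening: 0.0181
grip_force: 35.0
```

```bash
python3 -c "
from h import *
rep()"
```

```text
t 12.05 yaw -0.945 fx,fy,fz(tool) -2.2 1.4 -2.2 tau [ 0.11   0.315 -0.106] socket [ 0.5639 -0.0978  0.07  ] [ 0.5186 -0.0349  0.07  ]
```

```bash
cat >> h.py <<'E'
def marks(p):
    a=p[60:200,260:390].astype(int); m=((a[:,:,0]>150)&(a[:,:,1]<110)&(a[:,:,2]<110)).astype(np.uint8)
    n,l,st,ce=cv2.connectedComponentsWithStats(m); i=np.argsort(-st[1:,4])[:2]+1; q=ce[i]; q=q[np.argsort(q[:,0])]+[260,60]; e=q[1]-q[0]
    return q.round(1).tolist(),st[i,4].tolist(),'ang',round(float(np.arctan2(e[1],e[0])),4)
E
python3 - <<'E'
from h import *
for k in ('w3','w5','w6'): print(k,marks(np.load(k+'.npz')['pixels']))
c=cam('wrist'); np.savez('w7.npz',pixels=c['pixels']); print('now',marks(c['pixels']))
for k in ('w6','w7'):
    g=cv2.cvtColor(np.load(k+'.npz')['pixels'],cv2.COLOR_RGB2GRAY)[65:215,270:380]
    ls=cv2.createLineSegmentDetector(0).detect(g)[0][:,0]
    for x1,y1,x2,y2 in ls:
        if np.hypot(x2-x1,y2-y1)>25: print(k,np.round([x1+270,y1+65,x2+270,y2+65],1),'deg',round(np.degrees(np.arctan2(y2-y1,x2-x1))%180,2))
rep()
E
```

```text
w3 ([[306.9, 97.2], [341.9, 97.5]], [92, 87], 'ang', 0.009)
w5 ([[304.5, 103.8], [343.5, 104.1]], [144, 130], 'ang', 0.0091)
w6 ([[304.0, 102.8], [342.3, 103.3]], [123, 118], 'ang', 0.015)Traceback (most recent call last):
  File "<stdin>", line 3, in <module>
  File "h.py", line 31, in marks
    n,l,st,ce=cv2.connectedComponentsWithStats(m); i=np.argsort(-st[1:,4])[:2]+1; q=ce[i]; q=q[np.argsort(q[:,0])]+[260,60]; e=q[1]-q[0]
                                                                                                                               ~^^^
IndexError: index 1 is out of bounds for axis 0 with size 1
```

Run:
```python
from h import *
c=cam('wrist'); np.savez('w7.npz',pixels=c['pixels'])
for k in ('w6','w7'):
    p=np.load(k+'.npz')['pixels']; a=p[40:230,230:420].astype(int); m=((a[:,:,0]-a[:,:,1]>45)&(a[:,:,0]-a[:,:,2]>45)).astype(np.uint8)
    n,l,st,ce=cv2.connectedComponentsWithStats(m); print(k,[(st[i].tolist(),(ce[i]+[230,40]).round(1).tolist()) for i in range(1,n) if st[i,4]>8])
    g=cv2.cvtColor(p,cv2.COLOR_RGB2GRAY)[65:215,260:390]
    for x1,y1,x2,y2 in cv2.createLineSegmentDetector(0).detect(g)[0][:,0]:
        if np.hypot(x2-x1,y2-y1)>30: print(k,np.round([x1+260,y1+65,x2+260,y2+65],1),'deg',round(np.degrees(np.arctan2(y2-y1,x2-x1))%180,2))
rep()
```

```text
w6 [([71, 52, 7, 22, 145], [304.0, 102.6]), ([109, 53, 8, 22, 157], [342.5, 103.1])]
w6 [282.  106.4 277.7 159.4] deg 94.6
w6 [366.7  81.8 301.7  86.9] deg 175.56
w6 [342.7 200.4 388.4 188. ] deg 164.86
w6 [318.1  82.2 279.4  82.4] deg 179.72
w6 [291.9 188.7 354.4 188.7] deg 0.02
w7 [([71, 53, 7, 21, 126], [304.3, 103.0]), ([110, 54, 8, 21, 146], [343.6, 103.8])]
w7 [368.2  82.  313.2  83.3] deg 178.73
w7 [279.8 126.7 281.2 158. ] deg 87.52
w7 [310.8  80.8 280.6  83.1] deg 175.57
w7 [342.2 209.5 389.3 169.5] deg 139.69
w7 [330.5  82.3 360.2  97.8] deg 27.6
w7 [289.7 145.5 288.1 188.1] deg 92.16
w7 [366.7 138.  364.4 170.5] deg 93.98
w7 [290.6 190.4 326.9 189.9] deg 179.14
t 12.15 yaw -0.945 fx,fy,fz(tool) -2.6 1.2 -0.9 tau [ 0.086  0.324 -0.061] socket [ 0.5639 -0.0978  0.07  ] [ 0.5185 -0.035   0.07  ]
```

The marks show the head still turning with the handle, so it hasn't clicked. Continuing.

Emit:
{"op": "step_arm", "data": {
  "motion": [
    [[0.001,-0.026,0],0.02],
    [[0.001,-0.052,0],0.04],
    [[0.002,-0.077,0],0.06],
    [[0.002,-0.077,0],0.06]
  ]
}}

```text
time: 12.65
tool_pos: [0.5224, -0.0323, 0.07]
tool_rot: [3.141, -0.0, -1.005]
contact_force: [-3.4, 2.6, 3.5]
opening: 0.0176
grip_force: 35.0
```

Emit:
{"op": "step_arm", "data": {
  "motion": [
    [[0.001,-0.026,0],0.02],
    [[0.001,-0.052,0],0.04],
    [[0.002,-0.077,0],0.06],
    [[0.002,-0.077,0],0.06]
  ]
}}

```text
time: 13.15
tool_pos: [0.5264, -0.0299, 0.07]
tool_rot: [3.142, -0.0, -1.065]
contact_force: [-3.3, 2.9, 3.5]
opening: 0.0176
grip_force: 35.0
```

```bash
cat >> h.py <<'E'
def ang():
    p=cam('wrist')['pixels']; a=p[40:230,230:420].astype(int); m=((a[:,:,0]-a[:,:,1]>45)&(a[:,:,0]-a[:,:,2]>45)).astype(np.uint8)
    n,l,st,ce=cv2.connectedComponentsWithStats(m); q=sorted([ce[i].tolist() for i in range(1,n) if st[i,4]>20]); e=np.subtract(q[-1],q[0])
    print('marks',(np.array(q)+[230,40]).round(1).tolist(),'ang',round(float(np.arctan2(e[1],e[0])),4)); rep()
E
python3 -c "
from h import *
ang()"
```

```text
marks [[304.4, 102.4], [343.3, 103.6]] ang 0.031
t 13.2 yaw -1.065 fx,fy,fz(tool) -3.8 2.0 -3.5 tau [ 0.326  0.379 -0.083] socket [ 0.5639 -0.0977  0.07  ] [ 0.5264 -0.0299  0.07  ]
```

Emit:
{"op": "step_arm", "data": {
  "motion": [
    [[-0.005,-0.026,0],0.02],
    [[-0.01,-0.052,0],0.04],
    [[-0.01,-0.077,0],0.06],
    [[-0.01,-0.077,0],0.06]
  ]
}}

```text
time: 13.7
tool_pos: [0.5305, -0.0275, 0.0701]
tool_rot: [-3.141, -0.001, -1.125]
contact_force: [-0.8, -0.7, 2.3]
opening: 0.0176
grip_force: 35.0
```

```bash
python3 -c "
from h import *
ang()"
```

```text
marks [[304.2, 102.6], [343.3, 103.5]] ang 0.0226
t 13.75 yaw -1.125 fx,fy,fz(tool) 0.1 0.9 -2.2 tau [-0.084  0.062 -0.031] socket [ 0.5639 -0.0974  0.0701] [ 0.5304 -0.0275  0.0701]
```

Emit:
{"op": "step_arm", "data": {
  "motion": [
    [[-0.0,-0.026,0],0.02],
    [[0.0,-0.052,0],0.04],
    [[0.0,-0.077,0],0.06],
    [[0.0,-0.077,0],0.06]
  ]
}}

```text
time: 14.25
tool_pos: [0.5345, -0.0253, 0.07]
tool_rot: [-3.141, -0.0, -1.185]
contact_force: [-0.9, -0.0, 2.2]
opening: 0.0176
grip_force: 35.0
```

```bash
python3 -c "
from h import *
ang()"
```

```text
marks [[303.7, 102.8], [342.7, 104.1]] ang 0.0334
t 14.3 yaw -1.185 fx,fy,fz(tool) -0.9 -0.3 -2.3 tau [-0.116  0.041  0.002] socket [ 0.5636 -0.0971  0.0701] [ 0.5345 -0.0253  0.0701]
```

Emit:
{"op": "step_arm", "data": {
  "motion": [
    [[0,-0.039,0],0.03],
    [[0.001,-0.077,0],0.06]
  ]
}}

```text
time: 14.55
tool_pos: [0.5388, -0.0234, 0.07]
tool_rot: [-3.141, 0.0, -1.247]
contact_force: [-0.6, 0.8, 2.2]
opening: 0.0176
grip_force: 35.0
```

```bash
python3 -c "
from h import *
rep();ang()"
```

```text
t 14.55 yaw -1.247 fx,fy,fz(tool) -1.0 0.3 -2.2 tau [ 0.116 -0.109  0.065] socket [ 0.5634 -0.0969  0.07  ] [ 0.5388 -0.0234  0.07  ]
marks [[303.3, 102.8], [342.2, 103.6]] ang 0.0222
t 14.6 yaw -1.248 fx,fy,fz(tool) -1.7 0.0 -2.8 tau [0.08  0.02  0.084] socket [ 0.5636 -0.0968  0.0701] [ 0.539  -0.0233  0.0701]
```

Emit:
{"op": "step_arm", "data": {
  "motion": [
    [[0,-0.039,0],0.03],
    [[0.001,-0.077,0],0.06]
  ]
}}

```text
time: 14.85
tool_pos: [0.5432, -0.0219, 0.0701]
tool_rot: [-3.141, 0.0, -1.307]
contact_force: [1.6, 3.6, 3.2]
opening: 0.0173
grip_force: 35.0
```

```bash
python3 -c "
from h import *
rep();ang()"
```

```text
t 14.85 yaw -1.307 fx,fy,fz(tool) -3.1 -2.5 -3.2 tau [ 0.369 -0.122  0.173] socket [ 0.5634 -0.0967  0.0701] [ 0.5432 -0.0219  0.0701]
marks [[302.8, 103.1], [341.9, 103.9]] ang 0.022
t 14.9 yaw -1.308 fx,fy,fz(tool) -2.6 -0.8 -2.2 tau [0.364 0.009 0.106] socket [ 0.5635 -0.0967  0.07  ] [ 0.5434 -0.0218  0.07  ]
```

Emit:
{"op": "step_arm", "data": {
  "motion": [
    [[0,-0.039,0],0.03],
    [[0.001,-0.077,0],0.06]
  ]
}}

```text
time: 15.15
tool_pos: [0.5477, -0.0208, 0.0701]
tool_rot: [-3.141, 0.0, -1.367]
contact_force: [1.0, 3.9, 3.2]
opening: 0.0176
grip_force: 35.0
```

```bash
python3 -c "
from h import *
rep();ang();print(robot.observe()['qpos'])"
```

```text
t 15.15 yaw -1.367 fx,fy,fz(tool) -3.6 -1.7 -3.2 tau [ 0.448 -0.168  0.139] socket [ 0.5634 -0.0967  0.0701] [ 0.5477 -0.0208  0.0701]
marks [[302.3, 103.3], [341.4, 103.9]] ang 0.0148
t 15.2 yaw -1.368 fx,fy,fz(tool) -2.7 -0.8 -2.9 tau [ 0.432 -0.088  0.111] socket [ 0.5636 -0.0967  0.0701] [ 0.548  -0.0208  0.0701]
[-1.77768968e-01  5.79756973e-01  1.67245310e+00  2.47260553e-04
  8.88749670e-01  2.76115504e+00]
```

Emit:
{"op": "step_arm", "data": {
  "motion": [
    [[-0.005,-0.026,0],0.02],
    [[-0.005,-0.052,0],0.04]
  ]
}}

```text
time: 15.45
tool_pos: [0.5507, -0.0201, 0.0701]
tool_rot: [-3.141, -0.0, -1.407]
contact_force: [1.1, 3.2, 2.5]
opening: 0.0175
grip_force: 35.0
```

```bash
python3 -c "
from h import *
rep();ang()"
```

```text
t 15.45 yaw -1.407 fx,fy,fz(tool) -3.0 -1.6 -2.5 tau [ 0.355 -0.224  0.204] socket [ 0.5634 -0.0966  0.0701] [ 0.5507 -0.0201  0.0701]
marks [[302.3, 103.3], [341.3, 103.9]] ang 0.0137
t 15.5 yaw -1.407 fx,fy,fz(tool) -3.3 -1.1 -2.4 tau [ 0.359 -0.214  0.116] socket [ 0.5635 -0.0965  0.0701] [ 0.5509 -0.0201  0.0701]
```

Emit:
{"op": "step_arm", "data": {
  "motion": [
    [[0,-0.026,0],0.02],
    [[0,-0.052,0],0.04]
  ]
}}

```text
time: 15.75
tool_pos: [0.5538, -0.0195, 0.0701]
tool_rot: [-3.141, -0.0, -1.447]
contact_force: [1.1, 3.3, 2.9]
opening: 0.018
grip_force: 35.0
```

```bash
python3 -c "
from h import *
rep();ang()"
```

```text
t 15.75 yaw -1.447 fx,fy,fz(tool) -3.2 -1.5 -2.9 tau [ 0.478 -0.268  0.182] socket [ 0.5634 -0.0964  0.0701] [ 0.5538 -0.0195  0.0701]
marks [[302.3, 103.6], [341.3, 103.7]] ang 0.0032
t 15.8 yaw -1.447 fx,fy,fz(tool) -3.7 -1.2 -2.4 tau [ 0.436 -0.239  0.176] socket [ 0.5635 -0.0964  0.0701] [ 0.5539 -0.0195  0.0701]
```

Emit:
{"op": "step_arm", "data": {
  "motion": [
    [[0,-0.026,0],0.02],
    [[0,-0.052,0],0.04]
  ]
}}

```text
time: 16.05
tool_pos: [0.5568, -0.0191, 0.0701]
tool_rot: [-3.141, -0.0, -1.487]
contact_force: [1.9, 4.0, 2.7]
opening: 0.0176
grip_force: 35.0
```

```bash
python3 -c "
from h import *
rep();ang()"
```

```text
t 16.05 yaw -1.487 fx,fy,fz(tool) -3.8 -2.2 -2.7 tau [ 0.505 -0.322  0.204] socket [ 0.5634 -0.0963  0.0701] [ 0.5568 -0.0191  0.0701]
marks [[302.0, 103.6], [341.0, 104.1]] ang 0.0128
t 16.1 yaw -1.487 fx,fy,fz(tool) -3.9 -1.4 -2.8 tau [ 0.455 -0.312  0.204] socket [ 0.5635 -0.0963  0.0701] [ 0.557  -0.0191  0.0701]
```

Emit:
{"op": "step_arm", "data": {
  "motion": [
    [[0,-0.026,0],0.02],
    [[0,-0.052,0],0.04]
  ]
}}

```text
time: 16.35
tool_pos: [0.5599, -0.0188, 0.0701]
tool_rot: [-3.141, 0.0, -1.527]
contact_force: [2.5, 5.1, 2.5]
opening: 0.0175
grip_force: 35.0
```

```bash
python3 -c "
from h import *
rep();ang();print(robot.observe()['qpos'][5])"
```

```text
t 16.35 yaw -1.527 fx,fy,fz(tool) -5.0 -2.7 -2.5 tau [ 0.606 -0.348  0.283] socket [ 0.5634 -0.0962  0.0701] [ 0.5599 -0.0188  0.0701]
marks [[301.7, 103.5], [340.8, 104.0]] ang 0.0118
t 16.4 yaw -1.527 fx,fy,fz(tool) -5.0 -2.1 -2.5 tau [ 0.594 -0.347  0.238] socket [ 0.5635 -0.0962  0.0701] [ 0.5601 -0.0188  0.0701]
2.927808575239684
```

Run:
```python
from h import *
def mk(p,box):
    y0,y1,x0,x1=box; a=p[y0:y1,x0:x1].astype(float); w=np.clip(a[:,:,0]-np.maximum(a[:,:,1],a[:,:,2])-20,0,None)
    n,l,st,ce=cv2.connectedComponentsWithStats((w>0).astype(np.uint8)); q=[]
    for i in range(1,n):
        if w[l==i].sum()>300: v,u=np.nonzero(l==i); W=w[l==i]; q.append((x0+(u*W).sum()/W.sum(),y0+(v*W).sum()/W.sum(),int(W.sum())))
    return sorted(q)
c2=dict(np.load('w2.npz')); q=mk(c2['pixels'],(90,125,285,345)); print('w2',q)
zt=.003+.025
P=[ray(c2,u,v,zt) for u,v,_ in q[:1]+q[-1:]]; sep=np.linalg.norm(P[1]-P[0]); print('sep mm',sep*1e3, P)
c=cam('wrist'); np.savez('w8.npz',**{k:c[k] for k in ('pixels','intrinsics','xyz','rotation')})
for k in('w3','w6','w8'):
    c=dict(np.load(k+'.npz')); r=mk(c['pixels'],(60,200,260,390)); r=[r[0],r[-1]]
    from scipy.optimize import brentq
    z=brentq(lambda z:np.linalg.norm(ray(c,*r[0][:2],z)-ray(c,*r[1][:2],z))-sep,-.1,c['xyz'][2]-.05)
    print(k,r,'mark z',z,'-> mouth',z-.025,'xy',(ray(c,*r[0][:2],z)+ray(c,*r[1][:2],z))/2,'camz',c['xyz'][2])
```

```text
w2 [(np.float64(304.12986022871667), np.float64(103.73799237611182), 3935), (np.float64(323.06522327469554), np.float64(104.79106901217862), 3695)]
sep mm 11.909311050940678 [array([0.5714985 , 0.24610043, 0.028     ]), array([0.57703629, 0.23555697, 0.028     ])]
w3 [(np.float64(306.8502873762205), np.float64(97.07457932276158), 14441), (np.float64(342.1219826417141), np.float64(97.51559533496066), 14748)] mark z 0.14525565954168929 -> mouth 0.12025565954168929 xy [0.57259234 0.2423807  0.14525566] camz 0.28280238475321473
w6 [(np.float64(303.9580535124187), np.float64(102.54653022065878), 18762), (np.float64(342.5231734357255), np.float64(103.2045319344546), 18491)] mark z 0.0866089497359776 -> mouth 0.0616089497359776 xy [ 0.57208745 -0.1033034   0.08660895] camz 0.21186076192130537
w8 [(np.float64(302.17411369834275), np.float64(103.55684917138662), 19068), (np.float64(341.0455752452176), np.float64(104.00731588359616), 18453)] mark z 0.08687376197223366 -> mouth 0.06187376197223366 xy [ 0.56333114 -0.10682454  0.08687376] camz 0.21106322183255471
```

The mark spacing shows the mouth at about 0.0616, so the socket is resting on top of the nut and never went down over it; the nut hasn't been turned. I'll level the wrench with a loose grip, re-grip, lift and re-measure the nut at the working yaw.

Emit:
{"op": "step_arm", "data": {
  "motion": [
    [[0,0,0],0],
    [[0,0,-0.05],0],
    [[0,0,-0.1],0],
    [[0,0,-0.15],0],
    [[0,0,-0.2],0],
    [[0,0,-0.2],0],
    [[0,0,-0.2],0]
  ],
  "squeeze": 5
}}

```text
time: 17.32
tool_pos: [0.5599, -0.019, 0.0821]
tool_rot: [-3.141, -0.0, -1.525]
contact_force: [0.4, 0.5, -1.3]
opening: 0.0175
grip_force: 5.0
```

Emit:
{"op": "step_arm", "data": {
  "motion": [
    [[0,0,0],0],
    [[0,0,0],0],
    [[0,0,-0.1],0],
    [[0,0,-0.3],0],
    [[0,0,-0.6],0],
    [[0,0,-0.6],0],
    [[0,0,-0.6],0]
  ],
  "squeeze": 58
}}

```text
time: 18.2
tool_pos: [0.5595, -0.0188, 0.1178]
tool_rot: [3.141, 0.0, -1.525]
contact_force: [-0.5, 0.9, -3.5]
opening: 0.0173
grip_force: 58.0
```

```bash
cat >> h.py <<'E'
SEP=.01191
def mk(p,box=(60,200,250,400)):
    y0,y1,x0,x1=box; a=p[y0:y1,x0:x1].astype(float); w=np.clip(a[:,:,0]-np.maximum(a[:,:,1],a[:,:,2])-20,0,None)
    n,l,st,ce=cv2.connectedComponentsWithStats((w>0).astype(np.uint8)); q=[]
    for i in range(1,n):
        if w[l==i].sum()>300: v,u=np.nonzero(l==i); W=w[l==i]; q.append((x0+(u*W).sum()/W.sum(),y0+(v*W).sum()/W.sum()))
    q=sorted(q); return np.array([q[0],q[-1]])
def headz(c,t):
    from scipy.optimize import brentq
    r=mk(c['pixels']); z=brentq(lambda z:np.linalg.norm(ray(c,*r[0],z)-ray(c,*r[1],z))-SEP,-.1,c['xyz'][2]-.05)
    print('marks',r.round(1).tolist(),'mark z - tcp z (level .0033)',round(z-t[2],4),'mouth~',round(z-.025,4))
E
python3 - <<'E'
from h import *
t=robot.observe()['tool_pos']; c=cam('wrist'); headz(c,t); rep()
y=-.495; d=np.array([np.cos(y),np.sin(y)]); p=np.array([.567,-.0995])-d*.135; go([*p,.125],y)
E
```

```text
marks [[305.5, 97.4], [341.1, 98.2]] mark z - tcp z (level .0033) 0.0047 mouth~ 0.0975
t 18.25 yaw -1.525 fx,fy,fz(tool) -0.7 0.4 3.3 tau [ 0.178  0.048 -0.014] socket [ 0.5628 -0.0962  0.1175] [ 0.5593 -0.0188  0.1175]
row [ 0.191  1.862 -0.125] spin -1.03 now [ 0.5593 -0.0188  0.1175] [ 3.141  0.    -1.525] t 18.25
```

Level again and in the same place in the hand. Moving to a stand-off at the working yaw to see the nut.

Emit:
{"op": "step_arm", "data": {
  "motion": [
    [[0.03,0.3,-0.12],-0.17],
    [[0.06,0.6,-0.12],-0.34],
    [[0.1,0.95,-0.12],-0.52],
    [[0.13,1.25,-0.12],-0.69],
    [[0.16,1.55,-0.12],-0.86],
    [[0.19,1.86,-0.12],-1.03],
    [[0.19,1.86,-0.12],-1.03],
    [[0.19,1.86,-0.12],-1.03]
  ]
}}

```text
time: 19.25
tool_pos: [0.4495, -0.0355, 0.1252]
tool_rot: [-3.141, -0.001, -0.498]
contact_force: [-0.1, -0.1, -3.5]
opening: 0.0174
grip_force: 58.0
```

Run:
```python
from h import *
s=robot.observe(); t=s['tool_pos']; c=cam('wrist'); np.savez('w9.npz',tcp=t,rot=s['tool_rot'],**{k:c[k] for k in ('pixels','intrinsics','xyz','rotation')})
headz(c,t); print(t,s['tool_rot'],'nut expected',proj(c,[.567,-.0995,.063]))
h=cv2.cvtColor(c['pixels'],cv2.COLOR_RGB2HSV)[:140]; m=((h[:,:,0]>10)&(h[:,:,0]<32)&(h[:,:,1]>100)&(h[:,:,2]>80)).astype(np.uint8)
n,l,st,ce=cv2.connectedComponentsWithStats(m)
i=[j for j in range(1,n) if st[j,4]>60]; print([(st[j].tolist(),ce[j].round(1).tolist()) for j in i])
k=max(cv2.findContours(m,cv2.RETR_EXTERNAL,cv2.CHAIN_APPROX_NONE)[0],key=cv2.contourArea); hull=cv2.convexHull(k)
for e in (2,3,4): a=cv2.approxPolyDP(hull,e,True)[:,0]; print(e,a.tolist())
print(cv2.minAreaRect(k))
x,y,w,hh=cv2.boundingRect(k); g=c['pixels'][y-2:y+hh+2,x-2:x+w+2]; dk=(g.max(2)<95)&(np.ptp(g.astype(int),axis=2)<30)
nn,ll,ss,cc=cv2.connectedComponentsWithStats(dk.astype(np.uint8)); print('dark',[(ss[j].tolist(),(cc[j]+[x-2,y-2]).round(1).tolist()) for j in range(1,nn) if ss[j,4]>8])
```

```text
bash:  1683 Segmentation fault         python3 - <<'E'
from h import *
s=robot.observe(); t=s['tool_pos']; c=cam('wrist'); np.savez('w9.npz',tcp=t,rot=s['tool_rot'],**{k:c[k] for k in ('pixels','intrinsics','xyz','rotation')})
headz(c,t); print(t,s['tool_rot'],'nut expected',proj(c,[.567,-.0995,.063]))
h=cv2.cvtColor(c['pixels'],cv2.COLOR_RGB2HSV)[:140]; m=((h[:,:,0]>10)&(h[:,:,0]<32)&(h[:,:,1]>100)&(h[:,:,2]>80)).astype(np.uint8)
n,l,st,ce=cv2.connectedComponentsWithStats(m)
i=[j for j in range(1,n) if st[j,4]>60]; print([(st[j].tolist(),ce[j].round(1).tolist()) for j in i])
k=max(cv2.findContours(m,cv2.RETR_EXTERNAL,cv2.CHAIN_APPROX_NONE)[0],key=cv2.contourArea); hull=cv2.convexHull(k)
for e in (2,3,4): a=cv2.approxPolyDP(hull,e,True)[:,0]; print(e,a.tolist())
print(cv2.minAreaRect(k))
x,y,w,hh=cv2.boundingRect(k); g=c['pixels'][y-2:y+hh+2,x-2:x+w+2]; dk=(g.max(2)<95)&(np.ptp(g.astype(int),axis=2)<30)
nn,ll,ss,cc=cv2.connectedComponentsWithStats(dk.astype(np.uint8)); print('dark',[(ss[j].tolist(),(cc[j]+[x-2,y-2]).round(1).tolist()) for j in range(1,nn) if ss[j,4]>8])
E
```

```bash
ls -la w9.npz; python3 -u - <<'E'
from h import *
try: c=dict(np.load('w9.npz')); 
except Exception as e:
    print(e); s=robot.observe(); c=cam('wrist'); np.savez('w9.npz',tcp=s['tool_pos'],rot=s['tool_rot'],**{k:c[k] for k in ('pixels','intrinsics','xyz','rotation')}); c=dict(np.load('w9.npz'))
t=c['tcp']; print(t,c['rot'],'nut expected',proj(c,[.567,-.0995,.063])); headz(c,t)
h=cv2.cvtColor(np.ascontiguousarray(c['pixels'][:130]),cv2.COLOR_RGB2HSV); m=np.ascontiguousarray(((h[:,:,0]>10)&(h[:,:,0]<32)&(h[:,:,1]>100)&(h[:,:,2]>80)).astype(np.uint8))
n,l,st,ce=cv2.connectedComponentsWithStats(m)
print([(st[j].tolist(),ce[j].round(1).tolist()) for j in range(1,n) if st[j,4]>60])
E
```

```text
-rw-r--r-- 1 agent agent 923296 Dec  3 17:59 w9.npz
[ 0.4494734  -0.03545312  0.1251955 ] [-3.14139244e+00 -7.37439541e-04 -4.98369396e-01] nut expected [320.76963197   3.02071286]
marks [[305.3, 97.9], [340.9, 98.2]] mark z - tcp z (level .0033) 0.0047 mouth~ 0.1048
[([303, 0, 37, 30, 911], [321.1, 16.1])]
```

Emit:
{"op": "step_arm", "data": {
  "motion": [
    [[0.25,0,0],0],
    [[0.25,0,0],0],
    [[0.25,0,0],0]
  ]
}}

```text
time: 19.68
tool_pos: [0.462, -0.0426, 0.125]
tool_rot: [3.141, 0.001, -0.496]
contact_force: [-0.3, -0.1, -3.5]
opening: 0.0175
grip_force: 58.0
```

```bash
python3 -u - <<'E'
from h import *
s=robot.observe(); c=cam('wrist'); t=s['tool_pos']; np.savez('w10.npz',tcp=t,rot=s['tool_rot'],**{k:c[k] for k in ('pixels','intrinsics','xyz','rotation')})
print(t,s['tool_rot'],'nut expected',proj(c,[.567,-.0995,.066])); headz(c,t)
h=cv2.cvtColor(np.ascontiguousarray(c['pixels'][:130]),cv2.COLOR_RGB2HSV); m=np.ascontiguousarray(((h[:,:,0]>10)&(h[:,:,0]<32)&(h[:,:,1]>100)&(h[:,:,2]>80)).astype(np.uint8))
n,l,st,ce=cv2.connectedComponentsWithStats(m); print([(st[j].tolist(),ce[j].round(1).tolist()) for j in range(1,n) if st[j,4]>60])
j=1+np.argmax(st[1:,4]); x,y,w,hh=st[j,:4]
for v in range(max(0,y-1),y+hh+1): print(''.join('#' if l[v,u]==j else ('o' if c['pixels'][v,u].max()<100 else '.') for u in range(x-2,x+w+2)),v)
print(x-2)
E
```

```text
[ 0.46204258 -0.04255672  0.12496077] [ 3.14142506e+00  5.12898853e-04 -4.95718268e-01] nut expected [320.93930092  35.91040101]
marks [[305.4, 97.8], [340.9, 98.2]] mark z - tcp z (level .0033) 0.0043 mouth~ 0.1043
[([303, 19, 37, 43, 1262], [321.5, 40.0])]
......................................... 18
....##################################... 19
...####################################.. 20
...####################################.. 21
...####################################.. 22
...####################################.. 23
..#####################################.. 24
...####################################.. 25
...####################################.. 26
...####################################.. 27
...###############......###############.. 28
...#############..........#############.. 29
...############...........#############.. 30
...###########.............############.. 31
...###########..............###########.. 32
...##########................##########.. 33
...##########................##########.. 34
...##########................##########.. 35
...##########................##
[... 487 characters left out ...]
################.. 47
...####################################.. 48
...####################################.. 49
...####################################.. 50
...####################################.. 51
...####################################.. 52
...####################################.. 53
...####################################.. 54
...####################################.. 55
...####################################.. 56
...####################################.. 57
...####################################.. 58
....##################################... 59
.....################################.... 60
................##o......oo......oo...... 61
......................................... 62
301
```

The nut now shows squarely aligned in this view: columns 303–340, bolt end at about (320.5,37). Next I'll work out nut and socket positions in the same tool frame.

```bash
python3 -u - <<'E'
from h import *
def tool(c,P): return R.from_euler('xyz',c['rot']).as_matrix().T@(P-c['tcp'])
c=dict(np.load('w10.npz')); r=mk(c['pixels']); 
print('T tcam', np.round(robot.read_camera('wrist')['T_tool_cam'],5).tolist())
for n,u,v,z in [('bolt',320.5,37,.066),('shoulder ctr',321.5,0,.061),('L edge',303.5,50,.061),('R edge',340,50,.061),('near edge',321.5,60.7,.061),('bolt l',311.5,36,.066),('bolt r',330,36,.066)]:
    P=ray(c,u,v,z); print(n,P.round(4),tool(c,P).round(4)*1e3)
zm=c['tcp'][2]+.004; m=(ray(c,*r[0],zm)+ray(c,*r[1],zm))/2; print('marks tool',tool(c,m)*1e3)
# same from w2 : wrench axis direction/marks vs spindle
c2=dict(np.load('w2.npz')); q=mk(c2['pixels'],(90,125,285,345)); a=sum(ray(c2,*k,.028) for k in q)/2; b=ray(c2,313.5,119,.030); print('w2 marks-spindle',a-b,np.linalg.norm((a-b)[:2]))
# head outline in w10: dark line segments near front edge & sides
g=cv2.cvtColor(np.ascontiguousarray(c['pixels'][70:200,255:395]),cv2.COLOR_RGB2GRAY)
row=c['pixels'][100:170:10,270:385].astype(int).sum(2)
print('front rows at col 300,345:',[ (c['pixels'][60:95,k].astype(int).sum(1)).tolist() for k in (300,345)])
E
```

```text
T tcam [[-0.00058, 0.95212, 0.30571, 0.08269], [1.0, 0.00059, 5e-05, 0.00104], [-0.00013, 0.30571, -0.95212, -0.14098], [0.0, 0.0, 0.0, 1.0]]
bolt [ 0.5667 -0.0991  0.066 ] [ 1.19e+02 -1.00e-01  5.89e+01]
shoulder ctr [ 0.5809 -0.1073  0.061 ] [135.4   0.4  63.9]
L edge [ 0.5665 -0.0895  0.061 ] [114.2  -8.4  63.9]
R edge [ 0.558  -0.1051  0.061 ] [114.2   9.4  63.9]
near edge [ 0.5581 -0.095   0.061 ] [109.5   0.4  63.9]
bolt l [ 0.5691 -0.0956  0.066 ] [119.4  -4.3  58.9]
bolt r [ 0.5649 -0.1032  0.066 ] [119.4   4.4  58.9]
marks tool [89.16531023  1.12640857 -4.04554459]
w2 marks-spindle [ 0.00762659  0.00443031 -0.002     ] 0.00882001119263761
front rows at col 300,345: [[376, 336, 340, 339, 331, 341, 349, 341, 347, 337, 331, 327, 309, 312, 316, 303, 294, 293, 282, 250, 196, 240, 467, 622, 682, 693, 688, 679, 592, 490, 535, 617, 644, 665, 668], [337, 343, 341, 342, 339, 342, 343, 341, 325, 307, 284, 262, 228, 187, 140, 126, 134, 231, 599, 719, 734, 728, 614, 538, 635, 686, 688, 640, 547, 543, 588, 633, 642, 650, 610]]
```

Emit:
{"op": "step_arm", "data": {
  "motion": [
    [[0.3,-0.006,0],0],
    [[0.64,-0.013,0],0],
    [[0.64,-0.013,0.3],0],
    [[0.64,-0.013,0.5],0],
    [[0.64,-0.013,0.6],0],
    [[0.64,-0.013,0.6],0],
    [[0.64,-0.013,0.6],0]
  ]
}}

```text
time: 20.65
tool_pos: [0.4964, -0.0601, 0.0897]
tool_rot: [-3.141, -0.001, -0.495]
contact_force: [-0.1, 0.6, -2.2]
opening: 0.0174
grip_force: 58.0
```

Emit:
{"op": "step_arm", "data": {
  "motion": [
    [[0,0,0.04],0],
    [[0,0,0.08],0],
    [[0,0,0.12],0],
    [[0,0,0.14],0],
    [[0,0,0.14],0]
  ]
}}

```text
time: 21.28
tool_pos: [0.4961, -0.06, 0.0807]
tool_rot: [3.141, 0.0, -0.495]
contact_force: [-0.7, 0.6, -1.2]
opening: 0.0178
grip_force: 58.0
```

Run:
```python
from h import *
t=robot.observe()['tool_pos']; c=cam('wrist'); headz(c,t); rep()
```

```text
marks [[305.4, 97.8], [340.8, 98.3]] mark z - tcp z (level .0033) 0.0043 mouth~ 0.06
t 21.325 yaw -0.495 fx,fy,fz(tool) 0.2 0.9 2.9 tau [ 0.161  0.079 -0.   ] socket [ 0.5643 -0.0969  0.0808] [ 0.4961 -0.0601  0.0808]
```

Emit:
{"op": "step_arm", "data": {
  "motion": [
    [[0,0,0.02],0],
    [[0,0,0.04],0],
    [[0,0,0.06],0],
    [[0,0,0.08],0],
    [[0,0,0.08],0]
  ]
}}

```text
time: 21.95
tool_pos: [0.496, -0.06, 0.0759]
tool_rot: [3.141, 0.0, -0.495]
contact_force: [-0.3, 0.6, -2.4]
opening: 0.0179
grip_force: 58.0
```

Run:
```python
from h import *
t=robot.observe()['tool_pos']; c=cam('wrist'); headz(c,t); rep()
```

```text
marks [[305.4, 97.6], [340.9, 98.3]] mark z - tcp z (level .0033) 0.0043 mouth~ 0.0551
t 22.0 yaw -0.495 fx,fy,fz(tool) 0.0 0.0 3.2 tau [0.052 0.11  0.048] socket [ 0.5643 -0.0969  0.076 ] [ 0.4961 -0.0601  0.076 ]
```

It's sliding over the nut freely. Going on down until it touches the washer.

Emit:
{"op": "step_arm", "data": {
  "motion": [
    [[0,0,0.02],0],
    [[0,0,0.04],0],
    [[0,0,0.06],0],
    [[0,0,0.06],0]
  ]
}}

```text
time: 22.5
tool_pos: [0.496, -0.06, 0.0723]
tool_rot: [3.141, 0.0, -0.495]
contact_force: [1.2, -0.7, -2.5]
opening: 0.0176
grip_force: 58.0
```

Emit:
{"op": "step_arm", "data": {
  "motion": [
    [[0,0,0.01],0],
    [[0,0,0.02],0],
    [[0,0,0.03],0],
    [[0,0,0.03],0]
  ]
}}

```text
time: 23.0
tool_pos: [0.4961, -0.06, 0.0706]
tool_rot: [3.142, 0.0, -0.495]
contact_force: [0.0, -0.2, -3.3]
opening: 0.0173
grip_force: 58.0
```

Run:
```python
from h import *
t=robot.observe()['tool_pos']; c=cam('wrist'); headz(c,t); rep()
```

```text
marks [[305.4, 97.5], [340.9, 98.4]] mark z - tcp z (level .0033) 0.0045 mouth~ 0.0501
t 23.05 yaw -0.495 fx,fy,fz(tool) 0.5 -0.3 2.3 tau [0.134 0.14  0.063] socket [ 0.5643 -0.0969  0.0706] [ 0.4961 -0.0601  0.0706]
```

Still no contact; a little further.

Emit:
{"op": "step_arm", "data": {
  "motion": [
    [[0,0,0.01],0],
    [[0,0,0.02],0],
    [[0,0,0.03],0],
    [[0,0,0.03],0]
  ]
}}

```text
time: 23.55
tool_pos: [0.4961, -0.0601, 0.069]
tool_rot: [3.142, -0.0, -0.495]
contact_force: [-1.5, 0.2, -0.0]
opening: 0.0175
grip_force: 58.0
```

Emit:
{"op": "step_arm", "data": {
  "motion": [
    [[0,0,0.01],0],
    [[0,0,0.012],0],
    [[0,0,0.012],0],
    [[0,0,0.012],0]
  ]
}}

```text
time: 24.05
tool_pos: [0.4961, -0.06, 0.0682]
tool_rot: [3.142, -0.0, -0.495]
contact_force: [-3.4, 1.2, 3.9]
opening: 0.0177
grip_force: 58.0
```

Emit:
{"op": "step_arm", "data": {
  "motion": [
    [[0.001,-0.04,0],0.03],
    [[0.0035,-0.08,0],0.06],
    [[0.007,-0.12,0],0.09],
    [[0.012,-0.16,0],0.12],
    [[0.018,-0.2,0],0.15]
  ]
}}

```text
time: 24.68
tool_pos: [0.5025, -0.0499, 0.068]
tool_rot: [3.141, 0.001, -0.647]
contact_force: [-5.1, 0.3, 5.7]
opening: 0.0173
grip_force: 58.0
```

Run:
```python
from h import *
rep(); t=robot.observe()['tool_pos']; c=cam('wrist'); headz(c,t); ang()
```

```text
t 24.675 yaw -0.647 fx,fy,fz(tool) -4.3 2.8 -5.7 tau [-0.114  0.513  0.013] socket [ 0.5643 -0.0966  0.068 ] [ 0.5025 -0.0499  0.068 ]
marks [[305.0, 98.2], [341.0, 98.6]] mark z - tcp z (level .0033) 0.0063 mouth~ 0.0494
marks [[305.5, 98.1], [341.3, 98.7]] ang 0.0159
t 24.775 yaw -0.646 fx,fy,fz(tool) -6.0 3.3 -4.8 tau [-0.163  0.473  0.01 ] socket [ 0.5644 -0.0964  0.068 ] [ 0.5025 -0.0498  0.068 ]
```

The socket is down and the torque is 0.24 Nm, which matches the stiff nut turning. Continuing clockwise.

Emit:
{"op": "step_arm", "data": {
  "motion": [
    [[-0.005,-0.04,0],0.03],
    [[-0.005,-0.08,0],0.06],
    [[0.0,-0.12,0],0.09],
    [[0.002,-0.16,0],0.12]
  ]
}}

```text
time: 25.28
tool_pos: [0.5088, -0.0423, 0.0681]
tool_rot: [3.142, -0.0, -0.767]
contact_force: [-4.3, -0.0, 4.3]
opening: 0.0175
grip_force: 58.0
```

Run:
```python
from h import *
rep(); ang()
```

```text
t 25.275 yaw -0.767 fx,fy,fz(tool) -3.1 3.0 -4.3 tau [-0.252  0.374  0.025] socket [ 0.5646 -0.0961  0.0681] [ 0.5088 -0.0423  0.0681]
marks [[305.0, 98.2], [340.8, 98.0]] ang -0.0052
t 25.325 yaw -0.768 fx,fy,fz(tool) -2.5 3.1 -4.8 tau [-0.256  0.449 -0.053] socket [ 0.5647 -0.096   0.0681] [ 0.509  -0.0422  0.0681]
```

Emit:
{"op": "step_arm", "data": {
  "motion": [
    [[0.0,-0.027,0],0.02],
    [[0.0,-0.053,0],0.04],
    [[0.002,-0.08,0],0.06]
  ]
}}

```text
time: 25.7
tool_pos: [0.5122, -0.039, 0.0681]
tool_rot: [-3.141, -0.0, -0.826]
contact_force: [-3.4, 0.7, 4.0]
opening: 0.0176
grip_force: 58.0
```

Run:
```python
from h import *
rep(); ang()
```

```text
t 25.7 yaw -0.826 fx,fy,fz(tool) -2.8 2.1 -4.0 tau [-0.223  0.363 -0.007] socket [ 0.5647 -0.096   0.0681] [ 0.5122 -0.039   0.0681]
marks [[304.9, 98.3], [340.6, 98.8]] ang 0.0154
t 25.75 yaw -0.827 fx,fy,fz(tool) -2.7 2.8 -5.1 tau [-0.204  0.368  0.031] socket [ 0.5648 -0.0959  0.0681] [ 0.5123 -0.0389  0.0681]
```

Emit:
{"op": "step_arm", "data": {
  "motion": [
    [[0.0,-0.027,0],0.02],
    [[0.0,-0.053,0],0.04],
    [[0.002,-0.08,0],0.06]
  ]
}}

```text
time: 26.12
tool_pos: [0.5158, -0.0358, 0.0681]
tool_rot: [-3.141, -0.0, -0.887]
contact_force: [-2.8, 0.5, 5.0]
opening: 0.0176
grip_force: 58.0
```

Emit:
{"op": "step_arm", "data": {
  "motion": [
    [[0.0,-0.027,0],0.02],
    [[0.0,-0.053,0],0.04],
    [[0.002,-0.08,0],0.06]
  ]
}}

```text
time: 26.5
tool_pos: [0.5196, -0.0328, 0.0681]
tool_rot: [-3.141, -0.0, -0.946]
contact_force: [-2.0, -0.1, 3.2]
opening: 0.0175
grip_force: 58.0
```

Run:
```python
from h import *
rep(); ang()
```

```text
t 26.5 yaw -0.946 fx,fy,fz(tool) -1.1 1.7 -3.2 tau [-0.1    0.233  0.144] socket [ 0.5649 -0.0957  0.0681] [ 0.5196 -0.0328  0.0681]
marks [[304.4, 98.2], [340.3, 97.9]] ang -0.0084
t 26.55 yaw -0.947 fx,fy,fz(tool) -2.2 2.1 -3.5 tau [-0.221  0.21   0.054] socket [ 0.565  -0.0957  0.0681] [ 0.5198 -0.0328  0.0681]
```

Emit:
{"op": "step_arm", "data": {
  "motion": [
    [[0.0,-0.027,0],0.02],
    [[0.0,-0.053,0],0.04],
    [[0.002,-0.08,0],0.06]
  ]
}}

```text
time: 26.92
tool_pos: [0.5236, -0.0301, 0.0681]
tool_rot: [-3.141, -0.0, -1.006]
contact_force: [-2.3, 0.8, 4.9]
opening: 0.0177
grip_force: 58.0
```

Emit:
{"op": "step_arm", "data": {
  "motion": [
    [[0.0,-0.027,0],0.02],
    [[0.0,-0.053,0],0.04]
  ]
}}

```text
time: 27.18
tool_pos: [0.5263, -0.0284, 0.0681]
tool_rot: [-3.141, -0.0, -1.046]
contact_force: [-1.8, 1.2, 4.2]
opening: 0.0175
grip_force: 58.0
```

Run:
```python
from h import *
rep(); ang()
```

```text
t 27.175 yaw -1.046 fx,fy,fz(tool) -1.9 0.9 -4.2 tau [-0.056  0.098  0.17 ] socket [ 0.5651 -0.0955  0.0681] [ 0.5263 -0.0284  0.0681]
marks [[303.7, 97.8], [340.0, 98.1]] ang 0.009
t 27.225 yaw -1.047 fx,fy,fz(tool) -1.1 1.8 -4.3 tau [-0.078  0.145  0.134] socket [ 0.5652 -0.0955  0.0681] [ 0.5264 -0.0284  0.0681]
```

Emit:
{"op": "step_arm", "data": {
  "motion": [
    [[0.0,-0.023,0],0.02],
    [[0.0,-0.047,0],0.04],
    [[0.002,-0.07,0],0.06]
  ]
}}

```text
time: 27.6
tool_pos: [0.5302, -0.0263, 0.0682]
tool_rot: [-3.141, -0.0, -1.106]
contact_force: [-0.0, 2.9, 4.5]
opening: 0.0173
grip_force: 58.1
```

Emit:
{"op": "step_arm", "data": {
  "motion": [
    [[0.0,-0.023,0],0.02],
    [[0.0,-0.047,0],0.04]
  ]
}}

```text
time: 27.85
tool_pos: [0.5328, -0.025, 0.0682]
tool_rot: [-3.141, -0.0, -1.146]
contact_force: [1.2, 3.7, 3.6]
opening: 0.0177
grip_force: 58.2
```

Run:
```python
from h import *
rep(); ang()
```

```text
t 27.85 yaw -1.146 fx,fy,fz(tool) -2.9 -2.6 -3.6 tau [ 0.44  -0.344  0.469] socket [ 0.5647 -0.0956  0.0682] [ 0.5328 -0.025   0.0682]
marks [[301.4, 98.0], [337.6, 98.5]] ang 0.012
t 27.9 yaw -1.147 fx,fy,fz(tool) -3.4 -2.2 -2.8 tau [ 0.468 -0.402  0.425] socket [ 0.5648 -0.0956  0.0682] [ 0.533  -0.025   0.0682]
```

Emit:
{"op": "step_arm", "data": {
  "motion": [
    [[0.0,-0.037,0],0.02],
    [[0.0,-0.075,0],0.04],
    [[0.002,-0.105,0],0.06]
  ]
}}

```text
time: 28.28
tool_pos: [0.5379, -0.0228, 0.068]
tool_rot: [3.141, 0.0, -1.207]
contact_force: [-0.8, 2.0, 4.0]
opening: 0.0173
grip_force: 58.0
```

Emit:
{"op": "step_arm", "data": {
  "motion": [
    [[0.0,-0.028,0],0.02],
    [[0.0,-0.056,0],0.04]
  ]
}}

```text
time: 28.52
tool_pos: [0.5411, -0.0216, 0.0681]
tool_rot: [3.141, -0.0, -1.247]
contact_force: [-1.8, 1.7, 5.0]
opening: 0.0174
grip_force: 58.0
```

Run:
```python
from h import *
rep(); ang()
```

```text
t 28.525 yaw -1.247 fx,fy,fz(tool) -2.2 1.1 -5.0 tau [0.002 0.075 0.197] socket [ 0.5658 -0.0951  0.0681] [ 0.5411 -0.0216  0.0681]
marks [[303.9, 98.4], [339.9, 98.4]] ang 0.0
t 28.575 yaw -1.247 fx,fy,fz(tool) -1.7 0.7 -4.1 tau [-0.047  0.071  0.212] socket [ 0.5659 -0.095   0.068 ] [ 0.5413 -0.0215  0.068 ]
```

Emit:
{"op": "step_arm", "data": {
  "motion": [
    [[0.0,-0.028,0],0.02],
    [[0.0,-0.056,0],0.04],
    [[0.002,-0.083,0],0.06]
  ]
}}

```text
time: 28.95
tool_pos: [0.546, -0.0201, 0.068]
tool_rot: [3.141, -0.0, -1.307]
contact_force: [-2.4, 0.7, 5.7]
opening: 0.0173
grip_force: 58.0
```

Emit:
{"op": "step_arm", "data": {
  "motion": [
    [[0.0,-0.028,0],0.02],
    [[0.0,-0.056,0],0.04]
  ]
}}

```text
time: 29.2
tool_pos: [0.5492, -0.0193, 0.068]
tool_rot: [3.141, -0.0, -1.347]
contact_force: [-2.6, 0.1, 4.8]
opening: 0.0173
grip_force: 58.0
```

Run:
```python
from h import *
rep(); ang()
```

```text
t 29.2 yaw -1.347 fx,fy,fz(tool) -0.6 2.5 -4.8 tau [-0.266  0.294  0.031] socket [ 0.5665 -0.0948  0.068 ] [ 0.5492 -0.0193  0.068 ]
marks [[304.7, 98.2], [340.7, 98.3]] ang 0.0032
t 29.25 yaw -1.347 fx,fy,fz(tool) -0.5 2.8 -4.1 tau [-0.27   0.304  0.034] socket [ 0.5666 -0.0948  0.068 ] [ 0.5494 -0.0192  0.068 ]
```

Torque is steady at about 0.23 Nm; not bound yet.

Emit:
{"op": "step_arm", "data": {
  "motion": [
    [[0.0,-0.027,0],0.02],
    [[0.0,-0.053,0],0.04]
  ]
}}

```text
time: 29.5
tool_pos: [0.5524, -0.0186, 0.068]
tool_rot: [3.142, -0.0, -1.387]
contact_force: [-2.6, -0.3, 4.7]
opening: 0.0176
grip_force: 58.0
```

Emit:
{"op": "step_arm", "data": {
  "motion": [
    [[0.0,-0.027,0],0.02],
    [[0.0,-0.053,0],0.04]
  ]
}}

```text
time: 29.75
tool_pos: [0.5556, -0.018, 0.0681]
tool_rot: [-3.141, -0.0, -1.427]
contact_force: [-2.1, -1.1, 4.8]
opening: 0.0175
grip_force: 58.0
```

Run:
```python
from h import *
rep(); ang()
```

```text
t 29.75 yaw -1.427 fx,fy,fz(tool) 0.8 2.2 -4.8 tau [-0.418  0.199  0.084] socket [ 0.5668 -0.0947  0.0681] [ 0.5556 -0.018   0.0681]
marks [[304.5, 98.2], [340.3, 98.5]] ang 0.0075
t 29.8 yaw -1.427 fx,fy,fz(tool) -0.0 2.9 -4.2 tau [-0.366  0.264  0.018] socket [ 0.5669 -0.0947  0.0681] [ 0.5558 -0.018   0.0681]
```

Emit:
{"op": "step_arm", "data": {
  "motion": [
    [[0.0,-0.027,0],0.02],
    [[0.0,-0.053,0],0.04]
  ]
}}

```text
time: 30.05
tool_pos: [0.5585, -0.0176, 0.068]
tool_rot: [3.141, -0.0, -1.466]
contact_force: [-2.8, -2.0, 3.2]
opening: 0.0178
grip_force: 58.0
```

Emit:
{"op": "step_arm", "data": {
  "motion": [
    [[0.0,-0.027,0],0.02],
    [[0.0,-0.053,0],0.04]
  ]
}}

```text
time: 30.3
tool_pos: [0.5616, -0.0173, 0.068]
tool_rot: [3.141, -0.0, -1.506]
contact_force: [-4.7, -3.2, 4.2]
opening: 0.0177
grip_force: 58.1
```

Run:
```python
from h import *
rep(); ang(); print(robot.observe()['qpos'].round(3))
```

```text
t 30.3 yaw -1.506 fx,fy,fz(tool) 2.9 4.9 -4.2 tau [-0.721  0.721  0.339] socket [ 0.5666 -0.0946  0.068 ] [ 0.5616 -0.0173  0.068 ]
marks [[302.2, 98.3], [338.1, 98.4]] ang 0.0009
t 30.35 yaw -1.507 fx,fy,fz(tool) 2.5 4.6 -4.2 tau [-0.765  0.68   0.313] socket [ 0.5666 -0.0946  0.068 ] [ 0.5617 -0.0173  0.068 ]
[-1.670e-01  6.030e-01  1.633e+00 -1.000e-03  9.060e-01  2.911e+00]
```

The nut has bound: torque is up to 0.73 Nm. Very small steps now.

Emit:
{"op": "step_arm", "data": {
  "motion": [
    [[-0.005,-0.013,0],0.01],
    [[-0.01,-0.027,0],0.02],
    [[-0.01,-0.027,0],0.02]
  ]
}}

```text
time: 30.72
tool_pos: [0.5629, -0.0171, 0.0679]
tool_rot: [3.14, -0.001, -1.525]
contact_force: [-5.0, -4.9, 5.2]
opening: 0.0174
grip_force: 58.2
```

Run:
```python
from h import *
rep(); ang()
```

```text
t 30.725 yaw -1.525 fx,fy,fz(tool) 4.7 5.2 -5.2 tau [-1.204  0.786  0.483] socket [ 0.5665 -0.0945  0.0679] [ 0.5629 -0.0171  0.0679]
marks [[301.3, 98.3], [337.2, 98.3]] ang -0.0006
t 30.775 yaw -1.525 fx,fy,fz(tool) 5.1 4.6 -4.9 tau [-1.218  0.778  0.487] socket [ 0.5665 -0.0945  0.0679] [ 0.5629 -0.0171  0.0679]
```

Emit:
{"op": "step_arm", "data": {
  "motion": [
    [[0,-0.013,0],0.01],
    [[0,-0.027,0],0.02],
    [[0,-0.027,0],0.02]
  ]
}}

```text
time: 31.15
tool_pos: [0.5646, -0.017, 0.0679]
tool_rot: [3.141, -0.001, -1.545]
contact_force: [-4.5, -4.6, 4.1]
opening: 0.0175
grip_force: 58.1
```

Run:
```python
from h import *
rep(); ang()
```

```text
t 31.15 yaw -1.545 fx,fy,fz(tool) 4.5 4.6 -4.1 tau [-1.159  0.671  0.417] socket [ 0.5666 -0.0945  0.0679] [ 0.5646 -0.017   0.0679]
marks [[300.7, 99.2], [337.1, 97.4]] ang -0.0474
t 31.2 yaw -1.545 fx,fy,fz(tool) 6.3 5.2 -4.5 tau [-1.203  0.715  0.439] socket [ 0.5666 -0.0945  0.0679] [ 0.5646 -0.017   0.0679]
```

The torque peaked at about 0.9 Nm and is now dropping, and the marks have turned by −0.047: it has clicked. A tiny bit more to be sure, then hold.

Emit:
{"op": "step_arm", "data": {
  "motion": [
    [[0.008,-0.013,0],0.01],
    [[0.012,-0.033,0],0.025],
    [[0.012,-0.033,0],0.025],
    [[0.012,-0.033,0],0.025]
  ]
}}

```text
time: 31.7
tool_pos: [0.5667, -0.017, 0.068]
tool_rot: [3.141, -0.0, -1.57]
contact_force: [-5.6, -2.1, 5.1]
opening: 0.0174
grip_force: 58.1
```

Run:
```python
from h import *
rep(); ang()
```

```text
t 31.7 yaw -1.57 fx,fy,fz(tool) 2.0 5.6 -5.1 tau [-0.82   0.721  0.398] socket [ 0.5668 -0.0945  0.068 ] [ 0.5667 -0.017   0.068 ]
marks [[300.3, 99.4], [336.6, 97.3]] ang -0.0582
t 31.75 yaw -1.57 fx,fy,fz(tool) 1.9 4.8 -4.1 tau [-0.784  0.71   0.4  ] socket [ 0.5668 -0.0945  0.068 ] [ 0.5668 -0.017   0.068 ]
```

Clicked, with about 0.06 rad of give. Easing back slowly to let the handle spring home; the socket's play keeps the nut from being driven back.

Emit:
{"op": "step_arm", "data": {
  "motion": [
    [[-0.002,0.02,0],-0.015],
    [[-0.004,0.04,0],-0.03],
    [[-0.006,0.06,0],-0.045],
    [[-0.008,0.08,0],-0.06],
    [[-0.01,0.1,0],-0.075],
    [[-0.012,0.12,0],-0.09],
    [[-0.012,0.12,0],-0.09]
  ]
}}

```text
time: 32.62
tool_pos: [0.5602, -0.0173, 0.0681]
tool_rot: [-3.141, -0.001, -1.481]
contact_force: [-2.8, -6.9, 2.6]
opening: 0.0177
grip_force: 58.0
```

Run:
```python
from h import *
rep(); ang()
```

```text
t 32.625 yaw -1.481 fx,fy,fz(tool) 6.7 3.4 -2.6 tau [-1.397  0.456  0.041] socket [ 0.5671 -0.0945  0.0681] [ 0.5602 -0.0173  0.0681]
marks [[304.7, 97.9], [340.8, 98.5]] ang 0.0163
t 32.675 yaw -1.481 fx,fy,fz(tool) 7.0 3.1 -2.8 tau [-1.393  0.42   0.007] socket [ 0.5672 -0.0945  0.0681] [ 0.5602 -0.0173  0.0681]
```

Emit:
{"op": "step_arm", "data": {
  "motion": [
    [[0.01,0.015,0],-0.01],
    [[0.018,0.03,0],-0.02],
    [[0.018,0.04,0],-0.03],
    [[0.018,0.04,0],-0.03]
  ]
}}

```text
time: 33.17
tool_pos: [0.5578, -0.0177, 0.0682]
tool_rot: [-3.141, -0.0, -1.45]
contact_force: [-1.3, -3.3, 3.4]
opening: 0.0173
grip_force: 58.0
```

Run:
```python
from h import *
rep(); ang()
```

```text
t 33.175 yaw -1.45 fx,fy,fz(tool) 3.1 1.7 -3.4 tau [-0.801  0.113  0.004] socket [ 0.5671 -0.0946  0.0682] [ 0.5578 -0.0177  0.0682]
marks [[305.0, 97.6], [341.1, 98.6]] ang 0.0273
t 33.225 yaw -1.45 fx,fy,fz(tool) 3.0 1.4 -2.8 tau [-0.872  0.119 -0.03 ] socket [ 0.5671 -0.0945  0.0682] [ 0.5578 -0.0176  0.0682]
```

Torque is low. Lifting straight up, slowly at first, with a small x relief.

Emit:
{"op": "step_arm", "data": {
  "motion": [
    [[0.008,0.005,-0.03],0],
    [[0.008,0.005,-0.08],0],
    [[0.008,0.005,-0.15],0],
    [[0.008,0.005,-0.25],0],
    [[0.008,0.005,-0.4],0],
    [[0.008,0.005,-0.7],0],
    [[0.008,0.005,-1.1],0],
    [[0.008,0.005,-1.3],0],
    [[0.008,0.005,-1.3],0]
  ]
}}

```text
time: 34.35
tool_pos: [0.5574, -0.0176, 0.1466]
tool_rot: [-3.14, 0.0, -1.45]
contact_force: [0.1, -0.6, -2.6]
opening: 0.0174
grip_force: 57.9
```

Run:
```python
from h import *
rep(); t=robot.observe()['tool_pos']; c=cam('wrist'); headz(c,t)
go([.496,.199,.15],.515)
# tray geometry from w2: pale outline
c2=dict(np.load('w2.npz'))
for u,v in [(205,48),(412,95),(190,60),(345,345)]: print(ray(c2,u,v,.006).round(3))
```

```text
t 34.35 yaw -1.45 fx,fy,fz(tool) 0.6 -0.1 2.6 tau [ 0.221  0.008 -0.018] socket [ 0.5667 -0.0945  0.1466] [ 0.5574 -0.0176  0.1466]
marks [[306.5, 94.8], [335.7, 95.0]] mark z - tcp z (level .0033) -0.0254 mouth~ 0.0962
row [-3.706  0.574 -0.07 ] spin -1.965 now [ 0.557  -0.0176  0.1458] [ 3.141  0.    -1.45 ] t 34.4
[0.568 0.32  0.006]
[0.614 0.187 0.006]
[0.557 0.326 0.006]
[0.425 0.124 0.006]
```

The head seems to have drooped during the lift. Carrying it back towards the tray first.

Emit:
{"op": "step_arm", "data": {
  "motion": [
    [[-0.4,0.05,-0.3],-0.17],
    [[-0.8,0.1,-0.3],-0.34],
    [[-1.2,0.17,-0.3],-0.51],
    [[-1.6,0.23,-0.3],-0.68],
    [[-1.9,0.3,-0.3],-0.85],
    [[-2.3,0.35,-0.3],-1.02],
    [[-2.6,0.4,-0.3],-1.19],
    [[-3.0,0.45,-0.3],-1.36],
    [[-3.35,0.5,-0.3],-1.53],
    [[-3.7,0.57,-0.3],-1.7]
  ]
}}

```text
time: 35.65
tool_pos: [0.4956, 0.199, 0.1628]
tool_rot: [-3.141, 0.002, 0.256]
contact_force: [-0.6, -0.2, -3.3]
opening: 0.0177
grip_force: 57.9
```

Run:
```python
from h import *
rep(); t=robot.observe()['tool_pos']; c=cam('wrist'); headz(c,t); go([.496,.199,.15],.515)
a=np.ascontiguousarray(c['pixels'][60:320,240:410]).astype(int); g=a.sum(2); print('black grip front row at col 322:',[60+i for i in range(260) if g[i,82]<120][:1])
```

```text
t 35.65 yaw 0.256 fx,fy,fz(tool) -0.6 0.0 3.3 tau [0.035 0.028 0.018] socket [0.5706 0.2186 0.1628] [0.4956 0.199  0.1628]
marks [[306.4, 94.9], [335.6, 95.2]] mark z - tcp z (level .0033) -0.0255 mouth~ 0.1123
row [0.014 0.04  0.214] spin -0.251 now [0.4945 0.2011 0.1628] [-3.14e+00  3.00e-03  2.64e-01] t 35.7
black grip front row at col 322: [256]
```

The droop is about 0.3 rad. I'll line up over the old place, lower until the head touches, then loosen and lower on so the handle levels out gently.

Emit:
{"op": "step_arm", "data": {
  "motion": [
    [[0.01,0.03,0.2],-0.13],
    [[0.01,0.03,0.6],-0.255],
    [[0.01,0.03,1.0],-0.255],
    [[0.01,0.03,1.4],-0.255],
    [[0.01,0.03,1.6],-0.255],
    [[0.01,0.03,1.7],-0.255],
    [[0.01,0.03,1.7],-0.255]
  ]
}}

```text
time: 36.58
tool_pos: [0.4976, 0.1966, 0.0621]
tool_rot: [3.142, 0.0, 0.505]
contact_force: [-0.3, 0.1, -2.3]
opening: 0.0173
grip_force: 57.9
```

Emit:
{"op": "step_arm", "data": {
  "motion": [
    [[0,0,0.05],0],
    [[0,0,0.08],0],
    [[0,0,0.08],0]
  ]
}}

```text
time: 36.95
tool_pos: [0.4976, 0.1966, 0.0574]
tool_rot: [3.141, -0.0, 0.505]
contact_force: [0.4, -0.5, -3.0]
opening: 0.0175
grip_force: 57.9
```

Emit:
{"op": "step_arm", "data": {
  "motion": [
    [[0,0,0.05],0],
    [[0,0,0.08],0],
    [[0,0,0.12],0],
    [[0,0,0.12],0]
  ],
  "squeeze": 25
}}

```text
time: 37.45
tool_pos: [0.4976, 0.1966, 0.0501]
tool_rot: [3.142, -0.0, 0.505]
contact_force: [-0.8, 0.0, 0.5]
opening: 0.0181
grip_force: 25.0
```

Touching now. Loosening the grip and lowering on.

Emit:
{"op": "step_arm", "data": {
  "motion": [
    [[0,0,0],0],
    [[0,0,0.06],0],
    [[0,0,0.12],0],
    [[0,0,0.18],0],
    [[0,0,0.24],0],
    [[0,0,0.3],0],
    [[0,0,0.36],0],
    [[0,0,0.41],0],
    [[0,0,0.42],0],
    [[0,0,0.42],0]
  ],
  "squeeze": 6
}}

```text
time: 38.7
tool_pos: [0.4977, 0.1966, 0.0252]
tool_rot: [3.141, -0.0, 0.505]
contact_force: [-2.2, -1.1, 3.3]
opening: 0.0179
grip_force: 6.0
```

Run:
```python
from h import *
rep(); t=robot.observe()['tool_pos']; c=cam('wrist'); headz(c,t)
```

```text
t 38.7 yaw 0.505 fx,fy,fz(tool) -2.5 -0.1 -3.3 tau [-0.14   0.336 -0.006] socket [0.5655 0.2341 0.0252] [0.4977 0.1966 0.0252]
marks [[305.7, 87.1], [340.8, 88.1]] mark z - tcp z (level .0033) 0.0021 mouth~ 0.0023
```

Level and down. Opening to about 60 mm, then going up.

Emit:
{"op": "step_arm", "data": {
  "motion": [
    [[0,0,0],0],
    [[0,0,0],0],
    [[0,0,0],0],
    [[0,0,0],0],
    [[0,0,0],0],
    [[0,0,0],0]
  ],
  "hand": 90
}}

```text
time: 39.5
tool_pos: [0.4976, 0.1966, 0.0249]
tool_rot: [3.142, 0.0, 0.505]
contact_force: [0.6, 1.1, -0.4]
opening: 0.0593
grip_force: 0.0
```

Emit:
{"op": "step_arm", "data": {
  "motion": [
    [[0,0,-0.3],0],
    [[0,0,-0.9],0],
    [[0,0,-1.5],0],
    [[0,0,-1.95],0],
    [[0,0,-1.95],0],
    [[0,0,-1.95],0],
    [[0,0,-1.95],0]
  ]
}}

```text
time: 40.38
tool_pos: [0.4969, 0.1964, 0.1406]
tool_rot: [-3.141, 0.002, 0.505]
contact_force: [0.6, -0.2, 0.3]
opening: 0.0594
grip_force: 0.0
```

Run:
```python
from h import *
rep(); c=cam('wrist'); save(c,'end'); p=c['pixels']
q=mk(p,(60,160,270,370)); print('marks',q, 'world',[ray(c,*k,.028).round(4) for k in q],'sep mm',np.linalg.norm(ray(c,*q[0],.028)-ray(c,*q[1],.028))*1e3)
m=sum(ray(c,*k,.028) for k in q)/2
d=p[195:298,280:350].astype(int).max(2)<70; mid=[(280+np.nonzero(r)[0].mean(),195+i) for i,r in enumerate(d) if r.sum()>8]
P=np.array([ray(c,u,v,.018)[:2] for u,v in mid]); yaw=np.arctan(np.polyfit(P[:,0],P[:,1],1)[0]); dd=np.array([np.cos(yaw),np.sin(yaw)]); o=m[:2]-.0088*dd
print('yaw',yaw,'socket',o,'cap',o-.15*dd,'was socket ~(.5655,.2363) yaw .513')
print('grip rows',mid[0],mid[-1], [len(np.nonzero(r)[0]) for r in d][::12])
# tray outline from the top view
t=cam('top'); a=t['pixels'].astype(int); w=np.zeros((480,640),np.uint8); s=a[225:355,125:240]; w[225:355,125:240]=((s.min(2)>175)*255)
k=max(cv2.findContours(w,cv2.RETR_EXTERNAL,1)[0],key=cv2.contourArea); W=np.array([ray(t,*x[0],.006)[:2] for x in k],np.float32); r=cv2.minAreaRect(W); print('tray',r)
b=cv2.boxPoints(r); c0=np.array(r[0]); e=b[1]-b[0]; f=b[2]-b[1]
for n,x in(('socket',o),('cap',o-.15*dd)): print(n,[(round(float((x-c0)@v/np.linalg.norm(v)),4),round(float(np.linalg.norm(v)/2),4)) for v in(e,f)])
```

```text
t 40.375 yaw 0.505 fx,fy,fz(tool) 0.4 0.4 -0.3 tau [-0.027  0.023 -0.023] socket [0.5647 0.2339 0.1406] [0.4969 0.1964 0.1406]
marks [[314.07951147  99.62038883]
 [333.24782501 100.24707929]] world [array([0.5755, 0.246 , 0.028 ]), array([0.5809, 0.2354, 0.028 ])] sep mm 11.951569338905621
yaw 0.5037580375222639 socket [0.57050135 0.23646916] cap [0.43913515 0.16406114] was socket ~(.5655,.2363) yaw .513
grip rows (np.float64(324.0), 202) (np.float64(323.5), 297) [0, 24, 24, 24, 23, 23, 22, 22, 22]
tray ((0.45612281560897827, 0.19046205282211304), (0.08764157444238663, 0.09011916816234589), 21.085115432739258)
socket [(-0.0018, 0.0451), (0.1233, 0.0438)]
cap [(0.0185, 0.0451), (-0.0253, 0.0438)]
```

The wrench lies flat, about 5 mm from its old place. The arm blocks the top view, so I'll check the margins against the first top picture.

Run:
```python
from h import *
t=cam('top'); a=cv2.imread('pics/top0.png').astype(int); w=np.zeros((480,640),np.uint8); s=a[225:355,125:240]; w[225:355,125:240]=((s.min(2)>165)*255)
k=max(cv2.findContours(w,cv2.RETR_EXTERNAL,1)[0],key=cv2.contourArea); W=np.array([ray(t,*x[0],.006)[:2] for x in k],np.float32); r=cv2.minAreaRect(W); print('tray',r)
b=cv2.boxPoints(r); c0=np.array(r[0]); e=b[1]-b[0]; f=b[2]-b[1]; o=np.array([.5705,.2365])
for n,x in(('socket',o),('cap',np.array([.4391,.1641]))): print(n,[(round(float((x-c0)@v/np.linalg.norm(v)),4),round(float(np.linalg.norm(v)/2),4)) for v in(e,f)])
```

```text
tray ((0.4943055510520935, 0.2194157987833023), (0.1801292896270752, 0.11645042896270752), 21.171262741088867)
socket [(0.0116, 0.0582), (0.0772, 0.0901)]
cap [(0.0316, 0.0582), (-0.0715, 0.0901)]
```

Both ends are well inside the tray. Handing in.

```bash
python3 -c "
from h import *
print(robot.hand_in())"
```

```text
the job is handed in; nothing more can be done
None
```

The nut on the blue clamp was tightened until the wrench clicked (torque peaked near 0.9 Nm, the handle gave about 0.06 rad); the wrench is back flat in the tray, socket down, and the job is handed in, but it returned no verdict. On the first try the socket sat on top of the nut; I lifted it, re-measured and seated it fully before tightening.

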